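Clamp a jar caddy's end panel with a one-hand bar clamp

TASK

The little wooden jar caddy has lost one end and is ready for gluing up. Stand the loose end panel on its bottom edge, hand slot at the top, square over the caddy's open end and let go of it; then pump the trigger of the bar clamp that lies round the caddy until its rubber pad has closed on the panel. Finish still squeezing the trigger, so that the clamp presses the panel firmly home without crushing it (the ratchet slips back to its last click and loses the pressure if the trigger is let go), and leave the jars and the mug where they are.

Things in the scene. Friction and masses are not known exactly. Their poses are not given: they have to be found in the camera images.
- panel: loose wooden end panel, 80 x 60 x 12 mm, 0.1 kg, flat at the start. Origin: centre of its 80 x 60 underside. x: along the 80 mm height to the top end (rounded corners, 28 x 11 mm hand slot 18 mm below the top); y: across the 60 mm width (side edges straight for the lower 62 mm); z: through the thickness. Both faces alike. Stood up, x points up and it rests on its 60 x 12 mm bottom edge
- panel_mid (a point): middle of the panel's body (6 mm inside the underside); 40 mm up when the panel stands upright
- caddy: loose wooden jar caddy, 0.4 kg, 140 mm long (y), 60 mm wide (x); floor and side walls 8 mm thick, walls 45 mm high, fixed 80 mm high end at +y, open end at -y facing the clamp's near pad. Origin: centre of its underside. A panel fitted to the open end has its middle at x 0, y -76, z 40 mm in this frame
- caddy_open_end (a point): middle of the caddy's open end face, half way up the side walls
- clamp: head of a loose one-hand ratchet bar clamp (0.7 kg in all) lying on its side, 32 mm high. Origin: on the worktop under the bar. y: along the bar to the far jaw; x: along the jaws; handle (x -24 to -122, y -29 to -11, z 2 to 30 mm) and, beside it at +y, the trigger stick out to -x. Near jaw to x 113, pad face at y 39, x 41 to 87 mm. Bar 18 mm wide, z 13 to 19 mm, tail to y -90 mm
- clamp_pad: the near jaw's rubber pad (46 x 28 mm face); origin at the middle of its face. It yields 1 mm for each 6 N of pressure; more than 50 N on the panel counts as crushing it
- handle_grip (a point): point in the handle's middle at which to squeeze, 50 mm from the bar's centre line, 16 mm up; the handle is 18 mm deep along the clamp's y (9 mm either side of this point)
- trigger_grip (a point): middle of the trigger across from handle_grip; here the trigger swells to 14 mm thick. At rest handle and trigger together measure 57 mm along the clamp's y, squeezed home 34 mm
- far_pad (a point): middle of the far jaw's pad face, which faces the caddy's fixed end; it travels with the bar toward the head
- clamp_trigger (a joint): trigger angle in rad: 0 at rest, 0.395 squeezed home (23 mm at trigger_grip). Its spring (2 N at rest, 5 N home, at that point) brings it back in half a second when let go. A full squeeze takes about 10 N while the bar runs free; once the pad presses, a 20 to 30 N squeeze stops short of home
- clamp_bar (a joint): travel of the bar through the head, m; grows as the jaws close (pads 200 mm apart at 0). Ratchet: each full squeeze and full release gains one 7.5 mm click; a catch stops it slipping back past the last click. Bar friction 3 N. At the stall a 20 N squeeze presses the panel with about 10 N, 25 N with 20, 30 N with 35
- jar_a: glass spice jar with black cap, 41 mm wide, 91 mm tall, a bystander; origin under its foot
- jar_b: a second such jar, a bystander
- jar_c: a third such jar, a bystander
- mug: mug, 93 mm tall, a bystander; origin under its foot
There are look-alikes about, which are no part of the job. Several things have the shape of the panel; the one meant has the colours described above.

How it is judged:
By the outcome, as a careful person would: the job done as asked, in the order asked, and still so for the second after the job is handed in, while the arm keeps its last pose, push and grip.
It also fails if it takes over 64 s, if anything falls off the work surface, if the arm or the gripper's body presses on something with over 40 N, if the wrist force passes 120 N, or if a joint passes its speed limit or range.

ROBOT

A 6-joint arm with a two-finger parallel gripper is mounted at the origin on the work surface; the furniture and walls round the work are solid. World frame = base frame: x ahead of the robot, y to its left, z up, the work surface at z = 0. Lengths are in m, angles in rad, forces in N, time in s.
With the tool pointing down it reaches from about 0.25 to 0.775 m from the base axis. Payload 4 kg.
Tool frame: the origin (TCP) lies at the centre of the arm's flange, where the gripper is bolted on; the fingertips stand 199 mm ahead of it and the grasp point (between the pads) lies 180 mm ahead of it; z points along the fingers, y is the line along which they close (so a half turn about z gives the same grasp; the last joint's range is limited). The gripper opens to 94 mm and grips with 3 to 60 N. Pads are 16 mm wide; open, the fingers measure 119 mm over their backs; the gripper's body (75 mm by 177 mm) begins 78 mm behind the grasp point.
Start: joints at [-1.377, 0.087, 1.371, -0, 1.684, -0.103], TCP at [0.161, -0.526, 0.405] pointing down, gripper open.
Joint ranges: [-3.1, 3.1], [-0.76, 2.03], [0.27, 2.55], [-1.08, 4.22], [0.17, 2.65], [-2.57, 2.57]. Speed limits (rad/s): [2.79, 2.79, 3.14, 3.14, 3.14, 3.14].

INTERFACE

Orientations are given as [roll, pitch, yaw] about the fixed x, y, z axes, in that order (R = Rz(yaw) Ry(pitch) Rx(roll)).
In Python, from bench import robot, eyes, models gives the robot as it stands.
- The arm moves only by the tool step_arm, never from a script. Its argument "commands" is a list that holds one entry, the list of rows, each a list of 7 numbers: the shift along the tool's x, y, z in mm, then the turn, a rotation vector about the tool's x, y, z in rad, then the finger opening in mm, from 0 to 94. In form: [[[tx, ty, tz, wx, wy, wz, gripper], ...]]. A call has 1 to 20 rows; each row shifts and turns the commanded pose from where the row before left it, along the tool's axes as they then stand; what a row does not reach is not made up. A row lasts 1/8 s, in which the tool goes at most 62.5 mm and 10.7 degrees, less where a joint would pass 70% of its speed; a pose out of reach is approached as far as the arm can. A call is refused whole if a number of a shift passes 62.5 or a number of a turn 0.188, either way. A call with a gripper value outside its range is refused whole. The fingers move at their own pace and stop on an object; the grip force is fixed at half the most. Time passes only in rows, so rows that do not move let the fingers close. It gives the time, the measured TCP pose, the force, the opening and the grip force at its end, in the units of the state.
- robot.get_obs(): the state, without advancing time (a new reading comes with each control period).
- eyes.snapshot(name): name is "side" or "top"; returns a dict with "color" (420x560x3 uint8, red, green, blue), "camera_matrix" (3x3 intrinsics, pixels), "eye" and "rotation" of the camera in the world. Camera axes: x right, y up, looking along -z (the intrinsics and any distortion apply to the point x, -y, -z); pixel columns grow to the right and rows downward; lengths in m; the calibration is good to about 2 mm. A picture is of the moment at which its call begins. There is no depth.
- robot.close_job(): hands the job in; it is judged then, once.
Trained networks look in a picture, given as the dict that the camera call returned (one of the last four; its "shot" number tells which), for a name from the list of things; names that differ only in an ending like _2 or _b are one class to them, and where a whole thing is asked for, a point or a joint stands for the part that bears it (a point fixed in the world has none). Each returns a list of dicts, best first, with "confidence" (0 to 1); they miss things now and then, are a little off and sometimes report something else, mostly with a low value. They report only what shows in the picture. A call takes as long as a camera call. They do not tell look-alikes from the thing itself.
- models.masks_of(picture, query): "mask" (420x560 bool, what is visible of it) and "xy" ([column, row] in pixels, amid what is visible of it).
- models.tip_of(picture, query): "xy" ([column, row] in pixels: a listed point, or the origin of a listed thing).
The state is a dict: "time": time; "joint_positions": joint angles; "qvel": joint speeds; "joint_torque": joint torques, N m; "tool_pos": TCP position; "ee_rot": TCP orientation; "wrist_force": force on the tool from outside, world axes, zero at the start; "wrist_torque": the same for the moment, N m; "width": finger opening in m; "finger_force": force on a finger pad.
Only numpy, scipy, OpenCV 4.12 (cv2) and the standard library are available. Lean on these libraries where they do the work, as an engineer would, in place of code of your own. Each camera call takes 0.05 s, during which the arm holds its last target. There are 200 camera calls.

## Working session

There is one attempt and no reset: what is moved stays moved. The work goes in short steps, Python scripts to look and compute and a tool call to move; the robot and the scene stay as the last step left them, time stands still between calls to the robot, and variables do not carry over. Pictures are saved under pics/ and viewed, at most 10 in all, crops included, and the job is handed in when it is done.

Besides the shell and the picture viewer there is one more tool, called after "Emit:" as name(argument=value, ...) on one line, values as JSON. step_arm: Moves the arm, as the interface text tells. Its arguments: {"type":"object","properties":{"commands":{"type":"array"}},"required":["commands"]}

```bash
mkdir -p pics; ls; cat > h.py <<'E'
import numpy as np, cv2
from bench import robot, eyes, models
from scipy.spatial.transform import Rotation as R
def ray(s,px):
    K=np.array(s["camera_matrix"]);d=np.linalg.inv(K)@[px[0],px[1],1.]
    return np.array(s["eye"]),np.array(s["rotation"])@[d[0],-d[1],-d[2]]
def onz(s,px,z):
    e,d=ray(s,px);return e+d*(z-e[2])/d[2]
def proj(s,p):
    c=np.array(s["rotation"]).T@(np.array(p)-s["eye"]);q=np.array(s["camera_matrix"])@[c[0],-c[1],-c[2]];return q[:2]/q[2]
def tri(s,p,t,q):
    e1,d1=ray(s,p);e2,d2=ray(t,q);A=np.c_[d1,-d2];k=np.linalg.lstsq(A,e2-e1,rcond=None)[0]
    a=e1+d1*k[0];b=e2+d2*k[1];return (a+b)/2,np.linalg.norm(a-b)
def save(s,n): cv2.imwrite(f"pics/{n}.png",s["color"][:,:,::-1])
E
python3 - <<'E'
from h import *
np.set_printoptions(precision=4,suppress=True)
for n in("side","top"):
    s=eyes.snapshot(n);save(s,n+"0");print(n,s["eye"],[k for k in s],np.array(s["camera_matrix"]).tolist())
    for q in("panel","panel_mid","caddy","caddy_open_end","clamp","clamp_pad","handle_grip","trigger_grip","far_pad","jar_a","mug"):
        print(q,[(np.round(r["xy"]).tolist(),round(r["confidence"],2),onz(s,r["xy"],0.0).round(3)[:2].tolist()) for r in models.tip_of(s,q)][:5])
E
```

```text
pics
side [0.4174 1.0567 0.7369] ['color', 'camera_matrix', 'eye', 'rotation', 'shot'] [[485.585720960261, 0.0, 275.57700476090224], [0.0, 485.585720960261, 212.03825775022608], [0.0, 0.0, 1.0]]Traceback (most recent call last):
  File "<stdin>", line 6, in <module>
  File "h.py", line 8, in onz
    e,d=ray(s,px);return e+d*(z-e[2])/d[2]
                                      ~^^^
IndexError: invalid index to scalar variable.
```

```bash
python3 - <<'E'
from h import *
s=eyes.snapshot("side");print(s["rotation"]); o=robot.get_obs();print(o)
E
```

```text
[ 1.00264809  0.02286695 -3.12558211]
{'time': 0.15, 'joint_positions': array([-1.37709594e+00,  8.78150078e-02,  1.37191451e+00, -2.71203172e-05,
        1.68358402e+00, -1.03076015e-01]), 'qvel': array([-0.0002327 , -0.00251201, -0.00523814, -0.00151127,  0.00162583,
        0.0011528 ]), 'joint_torque': array([ 1.66318448e-03, -3.40644479e+01, -3.02793002e+01,  7.17136078e-02,
        3.05178808e-02, -1.21556996e-04]), 'tool_pos': array([ 0.16083021, -0.52587572,  0.40375271]), 'ee_rot': array([-3.13987813e+00, -1.50257234e-04,  2.96773245e-01]), 'wrist_force': array([-0.01043929,  0.92353541,  0.33120474]), 'wrist_torque': array([-0.02131228, -0.01525325,  0.02648303]), 'finger_force': 0.0, 'width': 0.09386980456151274}
```

View pics/side0.png

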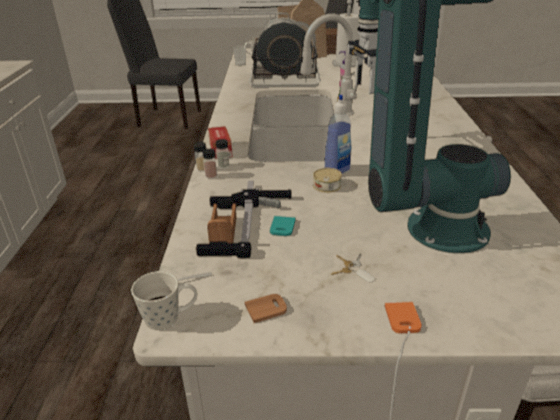

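```bash
sed -i 's/np.array(s\["rotation"\])/R.from_euler("xyz",s["rotation"]).as_matrix()/' h.py
python3 - <<'E'
from h import *
np.set_printoptions(precision=4,suppress=True)
for n in("side","top"):
    s=eyes.snapshot(n);save(s,n+"1");print(n,s["eye"],s["rotation"])
    for q in("panel","panel_mid","caddy","caddy_open_end","clamp","clamp_pad","handle_grip","trigger_grip","far_pad","jar_a","mug"):
        print(q,[(np.round(r["xy"]).tolist(),round(r["confidence"],2),onz(s,r["xy"],0.0).round(3)[:2].tolist()) for r in models.tip_of(s,q)][:5])
E
```

```text
side [0.4174 1.0567 0.7369] [ 1.0026  0.0229 -3.1256]
panel [([400.0, 319.0], 0.95, [0.187, 0.321]), ([283.0, 229.0], 0.59, [0.432, -0.011])]
panel_mid [([404.0, 317.0], 0.86, [0.176, 0.315]), ([267.0, 306.0], 0.62, [0.465, 0.281]), ([281.0, 226.0], 0.61, [0.438, -0.028])]
caddy [([225.0, 230.0], 0.95, [0.586, -0.012])]
caddy_open_end [([225.0, 211.0], 0.72, [0.596, -0.106])]
clamp [([246.0, 199.0], 0.95, [0.541, -0.172])]
clamp_pad [([224.0, 203.0], 0.55, [0.606, -0.151])]
handle_grip [([263.0, 193.0], 0.89, [0.492, -0.203])]
trigger_grip [([266.0, 203.0], 0.6, [0.482, -0.145]), ([264.0, 308.0], 0.18, [0.471, 0.286])]
far_pad [([220.0, 247.0], 0.92, [0.593, 0.065]), ([266.0, 203.0], 0.44, [0.481, -0.147])]
jar_a [([211.0, 178.0], 0.77, [0.663, -0.304]), ([221.0, 167.0], 0.76, [0.638, -0.38]), ([202.0, 171.0], 0.5, [0.697, -0.349])]
mug [([170.0, 316.0], 0.84, [0.67, 0.309])]
top [ 0.1762 -0.0156  1.5699] [ 0.181  -0.0087 -1.5993]
panel [([189.0, 206.0], 0.67, [0.482, 0.286]), ([175.0, 292.0], 0.67, [0.182, 0.33]), ([275.0, 216.0], 0.65, [0.437, -0.02])]
panel_mid [([188.0, 212.0], 0.69, [0.462, 0.288]), ([272.0, 216.0], 0.67, [0.439, -0.01]), ([178.0, 288.0], 0.55, [0.195, 0.322]), ([185.0, 212.0], 0.19, [0.461, 0.297])]
caddy [([266.0, 174.0], 0.9, [0.592, 0.009])]
caddy_open_end [([290.0, 171.0], 0.57, [0.603, -0.077])]
clamp [([306.0, 187.0], 0.86, [0.539, -0.135])]
clamp_pad [([297.0, 171.0], 0.55, [0.6, -0.104])]
handle_grip [([314.0, 198.0], 0.75, [0.497, -0.162])]
trigger_grip [([304.0, 202.0], 0.64, [0.485, -0.124])]
far_pad [([244.0, 173.0], 0.75, [0.596, 0.088]), ([288.0, 170.0], 0.67, [0.607, -0.071])]
jar_a [([365.0, 142.0], 0.77, [0.705, -0.357]), ([354.0, 154.0], 0.61, [0.659, -0.312]), ([373.0, 162.0], 0.58, [0.626, -0.383])]
mug [([181.0, 160.0], 0.87, [0.653, 0.314]), ([353.0, 151.0], 0.58, [0.669, -0.31]), ([186.0, 208.0], 0.41, [0.475, 0.296]), ([264.0, 174.0], 0.27, [0.593, 0.014])]
```

View pics/top1.png

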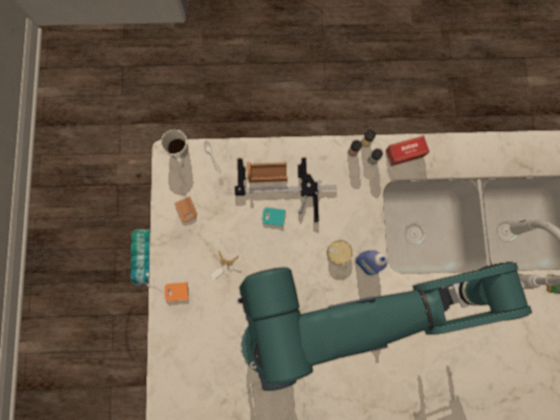

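```bash
cat > pose.py <<'E'
from h import *
from scipy.optimize import least_squares
if __name__=="__main__":
    a=eyes.snapshot("side");b=eyes.snapshot("top")
    # panel: fit from colour mask footprints
    for n,s in(("side",a),("top",b)):
        for r in models.masks_of(s,"panel"):
            m=r["mask"];c=s["color"][m].mean(0)
            pts=np.argwhere(m)[:,::-1]
            w=np.array([onz(s,p,.006)[:2] for p in pts]).astype(np.float32)
            print(n,np.round(r["xy"]),round(r["confidence"],2),c.round(),w.mean(0),[np.round(v,3) for v in cv2.minAreaRect(w)])
        for q in("caddy","clamp"):
            for r in models.masks_of(s,q)[:2]: print(n,q,np.round(r["xy"]),round(r["confidence"],2),r["mask"].sum())
    for q in("panel_mid","caddy","caddy_open_end","clamp","clamp_pad","handle_grip","trigger_grip","far_pad"):
        A=models.tip_of(a,q);B=models.tip_of(b,q)
        print(q,[(p.round(4),round(e,4)) for x in A[:3] for y in B[:3] for p,e in [tri(a,x["xy"],b,y["xy"])] if e<.015])
    f=lambda s,x,y,w,h,k:cv2.resize(s["color"][y:y+h,x:x+w,::-1],(w*k,h*k),interpolation=cv2.INTER_CUBIC)
    L=f(a,190,180,110,80,7)[:, :]; 
    T=f(b,230,155,110,70,3);P=f(a,230,285,70,45,6);Q=cv2.resize(P,(440,210))
    row=np.zeros((210,770,3),np.uint8);row[:,:330]=T;row[:,330:]=Q
    cv2.imwrite("pics/crop1.png",cv2.resize(np.vstack([L,row]),(730,590)))
E
python3 pose.py
```

```text
side [264. 308.] 0.9 [139.  97.  65.] [0.46856937 0.29086262] [array([0.467, 0.289]), array([0.082, 0.068]), np.float64(24.69)]
side [404. 315.] 0.89 [176. 102.  58.] [0.18213302 0.3237715 ] [array([0.182, 0.323]), array([0.064, 0.085]), np.float64(1.698)]
side [284. 224.] 0.7 [ 59. 124. 111.] [ 0.4329562  -0.01862827] [array([ 0.433, -0.018]), array([0.096, 0.063]), np.float64(80.707)]
side [224. 149.] 0.63 [95. 83. 72.] [ 0.64536136 -0.47398922] [array([ 0.645, -0.476]), array([0.051, 0.238]), np.float64(8.577)]
side caddy [221. 226.] 0.98 797
side clamp [241. 204.] 0.78 2275
side clamp [270. 206.] 0.28 179
top [177. 295.] 0.89 [202. 123.  71.] [0.18475398 0.3244993 ] [array([0.186, 0.326]), array([0.059, 0.082]), np.float64(2.693)]
top [186. 209.] 0.64 [164. 117.  81.] [0.47108522 0.29631275] [array([0.472, 0.295]), array([0.084, 0.064]), np.float64(21.855)]
top [274. 214.] 0.54 [ 80. 148. 132.] [ 0.43740222 -0.01440911] [array([ 0.438, -0.013]), array([0.081, 0.062]), np.float64(81.214)]
top caddy [269. 172.] 0.66 778
panel_mid [(array([0.4343, 0.2553, 0.1933]), np.float64(0.0064)), (array([ 0.4374, -0.0051,  0.0162]), np.float64(0.0134)), (array([0.468 , 0.2923, 0.0056]), np.float64(0.0042)), (array([ 0.4847, -0.0029, -0.2775]), np.float64(0.0118)), (array([0.1912, 0.321 , 0.0143]), np.float64(0.0101))]
caddy [(array([0.5914, 0.003 , 0.0099]), np.float64(0.0024))]
caddy_open_end []
clamp [(array([ 0.5374, -0.1368,  0.0138]), np.float64(0.004))]
clamp_pad [(array([ 0.5979, -0.105 ,  0.0244]), np.float64(0.001))]
handle_grip []
trigger_grip [(array([ 0.4888, -0.1233,  0.0117]), np.float64(0.0017))]
far_pad [(array([0.5866, 0.083 , 0.0217]), np.float64(0.0005))]
```

View pics/crop1.png

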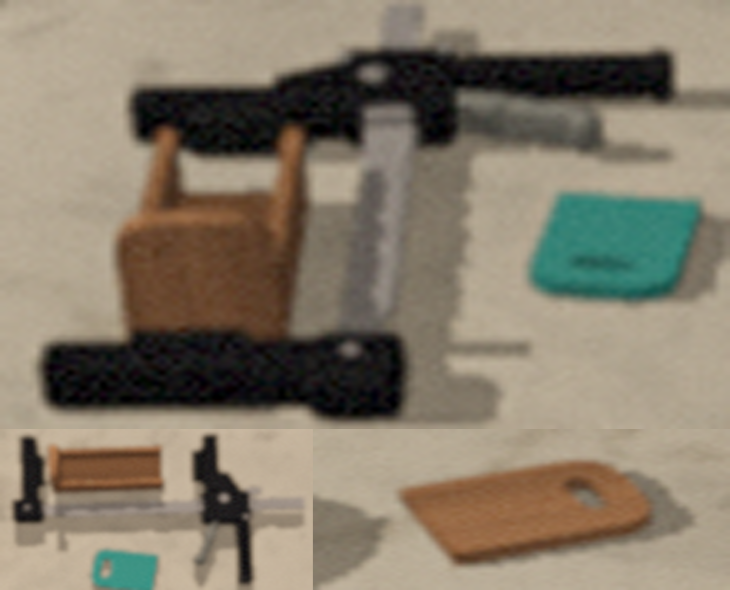

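```bash
cat > fit.py <<'E'
from h import *
from scipy.optimize import least_squares, minimize
def box(x0,x1,y0,y1,z0,z1): return np.array([[x,y,z] for x in(x0,x1) for y in(y0,y1) for z in(z0,z1)])/1000.
CAD=[box(-30,30,-70,70,0,8),box(-30,-22,-70,70,0,45),box(22,30,-70,70,0,45),box(-30,30,62,70,0,80)]
PAN=[box(-40,30,-30,30,0,12),box(-40,40,-20,20,0,12),box(-40,36,-27,27,0,12)]
def sil(s,parts,p,k=4):
    m=np.zeros((420*k,560*k),np.uint8);T=R.from_euler("z",p[2]).as_matrix()
    for b in parts:
        q=np.array([proj(s,T@v+[p[0],p[1],0]) for v in b]);q=((q+.5)*k)
        cv2.fillConvexPoly(m,cv2.convexHull(q.astype(np.int32)),1)
    return cv2.resize(m.astype(np.float32),(560,420),interpolation=cv2.INTER_AREA)
def fitmask(views,parts,p0):
    def f(v):
        p=np.array(p0)+np.array(v)*[.01,.01,.1];c=0
        for s,m in views:
            r=sil(s,parts,p);m=m.astype(np.float32);c+=1-np.minimum(r,m).sum()/np.maximum(r,m).sum()
        return c
    r=minimize(f,[0,0,0],method="Nelder-Mead",options=dict(initial_simplex=[[.0,0,0],[1,0,0],[0,1,0],[0,0,1]],xatol=.02,fatol=1e-4))
    return np.array(p0)+r.x*[.01,.01,.1],r.fun
def clampfit(views,p0=(.537,-.137,0,0),trig=0):
    pts=dict(clamp=(0,0,0),clamp_pad=(64,39,16),handle_grip=(-50,-20,16),far_pad=(64,239,16),trigger_grip=(-50,21-trig,16))
    D=[(s,k,np.array(r["xy"]),r["confidence"]) for s in views for k in pts for r in models.tip_of(s,k)[:3] if r["confidence"]>.4]
    W=lambda p,k:R.from_euler("z",p[2]).as_matrix()@(np.array(pts[k])/1000.-([0,p[3],0] if k=="far_pad" else [0,0,0]))+[p[0],p[1],0]
    D=[d for d in D if np.linalg.norm(proj(d[0],W(p0,d[1]))-d[2])<14]
    g=lambda p:np.concatenate([(proj(s,W(p,k))-u)*c for s,k,u,c in D])
    r=least_squares(g,p0,loss="soft_l1",x_scale=[.01,.01,.05,.01]);return r.x,[(d[1],(proj(d[0],W(r.x,d[1]))-d[2]).round(1).tolist()) for d in D]
def best(s,q,near,d=18):
    r=[r for r in models.masks_of(s,q) if np.linalg.norm(np.array(r["xy"])-near)<d];return r[0]["mask"] if r else None
E
python3 - <<'E'
from fit import *
np.set_printoptions(precision=4,suppress=True)
for i in range(2):
    a=eyes.snapshot("side");b=eyes.snapshot("top")
    P=[(s,best(s,"panel",n)) for s,n in((a,(265,307)),(b,(186,210)))];C=[(s,best(s,"caddy",n)) for s,n in((a,(221,226)),(b,(269,172)))]
    P=[x for x in P if x[1] is not None];C=[x for x in C if x[1] is not None]
    print("panel",len(P),fitmask(P,PAN,(.469,.291,np.radians(203))))
    for c in C:print("panel/caddy single",fitmask([c],CAD,(.591,.003,0.)))
    for c in P:print(" p",fitmask([c],PAN,(.469,.291,np.radians(203))))
    print("caddy",fitmask(C,CAD,(.591,.003,0.)))
    x,e=clampfit([a,b]);print("clamp",x,e if i==0 else"")
E
```

```text
panel 2 (array([0.4682, 0.2921, 3.4882]), np.float64(0.18259841203689575))
panel/caddy single (array([ 0.5922, -0.0178,  0.0192]), np.float64(0.20196694135665894))
panel/caddy single (array([0.5926, 0.0038, 0.0011]), np.float64(0.12403041124343872))
 p (array([0.4677, 0.29  , 3.5324]), np.float64(0.054605185985565186))
 p (array([0.4701, 0.2939, 3.5302]), np.float64(0.07154971361160278))
caddy (array([0.5915, 0.0028, 0.0015]), np.float64(0.37825489044189453))
clamp [ 0.537  -0.1485  0.0553  0.0099] [('clamp', [-0.2, 3.7]), ('clamp_pad', [-1.2, 2.2]), ('handle_grip', [0.4, 3.9]), ('far_pad', [0.5, -1.4]), ('trigger_grip', [0.7, -0.6]), ('clamp', [2.4, 1.4]), ('clamp_pad', [-0.3, -2.1]), ('handle_grip', [3.4, 0.4]), ('far_pad', [-2.4, -1.5]), ('trigger_grip', [0.1, -0.1])]
panel 1 (array([0.4711, 0.2943, 3.5686]), np.float64(0.06988745927810669))
panel/caddy single (array([ 0.5911, -0.0083,  0.0178]), np.float64(0.22010904550552368))
panel/caddy single (array([0.5949, 0.0043, 0.032 ]), np.float64(0.09739452600479126))
 p (array([0.4711, 0.2943, 3.5686]), np.float64(0.06988745927810669))
caddy (array([0.5913, 0.0025, 0.0179]), np.float64(0.37437909841537476))
clamp [ 0.5332 -0.1433  0.0235  0.0135]
```

```bash
cat > plan.py <<'E'
from h import *
import sys,json
def rot(psi,phi):
    y=np.array([np.cos(psi),np.sin(psi),0]);e=np.cross([0,0,1],y);z=-np.sin(phi)*e-np.cos(phi)*np.array([0,0,1.]);return np.c_[np.cross(y,z),y,z]
def tcp(pt,psi,phi,L): return np.array(pt)-L*rot(psi,phi)[:,2]
def rows(p,Rm,keys,g):
    """keys: list of (n, pos, psi, phi); the first key's start angles come from keys[0]"""
    p=np.array(p,float);Rm=np.array(Rm);out=[];n0,q0,s0,f0=keys[0];q0=np.array(q0,float)
    for n,q,s,f in keys[1:]:
        q=np.array(q,float)
        for i in range(1,n+1):
            u=i/n;P=q0+(q-q0)*u;T=rot(s0+(s-s0)*u,f0+(f-f0)*u)
            t=np.round(Rm.T@(P-p)*1000,1);w=np.round(R.from_matrix(Rm.T@T).as_rotvec(),3)
            out.append([*t,*w,g]);p=p+Rm@t/1000;Rm=Rm@R.from_rotvec(w).as_matrix()
        q0,s0,f0=q,s,f
    A=np.array(out);print("max",abs(A[:,:3]).max(),np.linalg.norm(A[:,:3],axis=1).max(),np.degrees(np.linalg.norm(A[:,3:6],axis=1).max()))
    print(json.dumps([[float(v) for v in r] for r in out]).replace(".0,",",").replace(".0]","]").replace("-0,","0,"));return out
def now():
    o=robot.get_obs();return o,o["tool_pos"],R.from_euler("xyz",o["ee_rot"]).as_matrix()
E
python3 - <<'E'
from plan import *
o,p,M=now();d=np.radians
psi=d(112);tip=[.469,.292,.0];xp=np.array([np.cos(d(202)),np.sin(d(202)),0])
T=tcp(np.array([.469,.292,.08])+.006*xp,psi,d(40),.199);print(T)
s0=d(-73)
rows(p,M,[(0,p,s0,0),(3,[.17,-.47,.5],d(-50),0),(11,[.36,.0,.5],d(40),0),(6,T+[0,0,.1],psi,d(25))],94)
E
```

```text
[0.34483642 0.24183466 0.23244284]
max 46.0 49.1553659329274 12.746733600710469
[[8.4, -16.9, -31.8, 0, 0, -0.134, 94], [10.5, -15.7, -31.7, 0, 0, -0.134, 94], [12.6, -14.1, -31.8, 0, 0, -0.133, 94], [40.7, -21.7, 0, 0, 0, -0.143, 94], [43.3, -15.6, 0, 0, 0, -0.143, 94], [45.2, -9.3, 0, 0, 0, -0.143, 94], [46, -2.8, 0, 0, 0, -0.143, 94], [45.9, 3.9, 0, 0, 0, -0.142, 94], [44.9, 10.3, 0, 0, 0, -0.143, 94], [43, 16.6, 0, 0, 0, -0.143, 94], [40.2, 22.5, 0, 0, 0, -0.143, 94], [36.6, 28.1, 0, 0, 0, -0.143, 94], [32.2, 32.9, 0, 0, 0, -0.142, 94], [27.2, 37.2, -0.1, 0, 0, -0.143, 94], [32.5, 24, 28, -0.008, -0.072, -0.209, 94], [28.8, 30.2, 25.9, -0.022, -0.073, -0.209, 94], [23.8, 35.1, 24.7, -0.038, -0.072, -0.206, 94], [17.9, 38.5, 24.6, -0.053, -0.073, -0.202, 94], [11.8, 40.2, 25.7, -0.067, -0.072, -0.199, 94], [5.7, 40.2, 27.7, -0.082, -0.073, -0.193, 94]]
```

```bash
python3 - <<'E'
from plan import *
o,p,M=now();d=np.radians
psi=d(112);T=np.array([.345,.242,.232])
rows(p,M,[(0,p,d(-73),0),(3,[.17,-.47,.5],d(-46),0),(11,[.36,.0,.5],d(60),0),(6,T+[0,0,.1],psi,d(25))],94)
E
```

```text
max 46.0 49.20142274365651 9.682986737710912
[[8.4, -16.9, -31.8, 0, 0, -0.157, 94], [10.9, -15.5, -31.7, 0, 0, -0.157, 94], [13.2, -13.5, -31.8, 0, 0, -0.157, 94], [42.1, -18.8, 0, 0, 0, -0.168, 94], [44.6, -11.4, 0, 0, 0, -0.169, 94], [45.9, -3.8, 0, 0, 0, -0.168, 94], [46, 4, 0, 0, 0, -0.168, 94], [44.6, 11.6, 0, 0, 0, -0.168, 94], [42, 18.9, 0, 0, 0, -0.168, 94], [38.3, 25.6, 0, 0, 0, -0.168, 94], [33.5, 31.7, 0, 0, 0, -0.169, 94], [27.6, 36.9, 0, 0, 0, -0.168, 94], [21.1, 40.9, 0, 0, 0, -0.168, 94], [14, 44, -0.1, 0, 0, -0.168, 94], [22.3, 33.6, 28, -0.006, -0.073, -0.151, 94], [19, 36.7, 26.7, -0.016, -0.072, -0.151, 94], [15.3, 38.8, 26.1, -0.027, -0.073, -0.149, 94], [11.2, 40.1, 26.2, -0.039, -0.072, -0.146, 94], [7.3, 40.4, 27, -0.048, -0.073, -0.143, 94], [3.5, 39.8, 28.6, -0.059, -0.072, -0.14, 94]]
```

Candidates for the panel in the side view: wood (265,306), teal (283,226), orange (403,317). The crop confirms the wooden one, with its slot end toward the robot.

Emit:
step_arm(commands=[[[8.4,-16.9,-31.8,0,0,-0.157,94],[10.9,-15.5,-31.7,0,0,-0.157,94],[13.2,-13.5,-31.8,0,0,-0.157,94],[42.1,-18.8,0,0,0,-0.168,94],[44.6,-11.4,0,0,0,-0.169,94],[45.9,-3.8,0,0,0,-0.168,94],[46,4,0,0,0,-0.168,94],[44.6,11.6,0,0,0,-0.168,94],[42,18.9,0,0,0,-0.168,94],[38.3,25.6,0,0,0,-0.168,94],[33.5,31.7,0,0,0,-0.169,94],[27.6,36.9,0,0,0,-0.168,94],[21.1,40.9,0,0,0,-0.168,94],[14,44,0,0,0,-0.168,94],[22.3,33.6,28,-0.006,-0.073,-0.151,94],[19,36.7,26.7,-0.016,-0.072,-0.151,94],[15.3,38.8,26.1,-0.027,-0.073,-0.149,94],[11.2,40.1,26.2,-0.039,-0.072,-0.146,94],[7.3,40.4,27,-0.048,-0.073,-0.143,94],[3.5,39.8,28.6,-0.059,-0.072,-0.14,94]]])

```text
time: 6.65
tool_pos: [0.3444, 0.2434, 0.3315]
ee_rot: [-3.141, 0.439, -2.752]
wrist_force: [0.3, -0.7, -0.4]
width: 0.094
finger_force: 0.0
```

```bash
cat > kin.py <<'E'
from plan import *
from scipy.optimize import least_squares
# params d1,a2,e(elbow offset x),L4,b(wrist offset y),L6
def fk(q,k,s):
    d1,a2,ex,L4,by,L6=k;r=lambda a,t:R.from_euler(a,t)
    A=r("z",q[0])*r("y",q[1]);p=np.array([0,0,d1])+A.apply([0,0,a2]);A=A*r("y",q[2]);p=p+A.apply([ex,by,L4]);A=A*r("z",s*q[3])*r("y",q[4]);p=p+A.apply([0,0,L6]);return p,A*r("z",q[5]+OFF)
OFF=0
E
python3 - <<'E'
from kin import *
import kin
np.set_printoptions(precision=4,suppress=True)
o,p,M=now();q2=o["joint_positions"];print(o["time"],q2)
D=[([-1.377096,.087815,1.371915,0,1.683584,-.103076],[.16083,-.525876,.403753],R.from_euler("xyz",[-3.13988,-.00015,.296773])),(q2,p,R.from_matrix(M))]
for s in(1,-1):
    f=lambda k:np.concatenate([fk(q,k,s)[0]-P for q,P,_ in D])
    r=least_squares(f,[.2,.4,0,.4,0,.1]);print(s,r.x,r.fun)
    for q,P,Rt in D:
        A=fk(q,r.x,s)[1];print((A.inv()*Rt).as_rotvec())
E
```

```text
6.65 [ 0.4974 -0.3246  1.9133 -0.0513  1.1163 -1.451 ]
1 [0.1529 0.4488 0.1009 0.4998 0.0566 0.1513] [-0. -0.  0. -0. -0. -0.]
[ 0.     -0.      1.5708]
[-0.      0.      1.5708]
-1 [ 1.2766 -0.1354  0.9457  0.4566  0.0566 -0.1513] [-0.  0. -0. -0.  0.  0.]
[ 0.     -0.      1.5708]
[0.0801 0.0629 1.5245]
```

```bash
cat >> kin.py <<'E'
K=[.1529,.4488,.1009,.4998,.0566,.1513];OFF=np.pi/2
LO=np.array([-3.1,-.76,.27,-1.08,.17,-2.57]);HI=np.array([3.1,2.03,2.55,4.22,2.65,2.57])
def ik(p,Rm,q0):
    def f(q):
        P,A=fk(q,K,1);return np.r_[(P-p)*10,(A.inv()*R.from_matrix(Rm)).as_rotvec()]
    r=least_squares(f,np.clip(q0,LO+.01,HI-.01),bounds=(LO,HI));return r.x,np.abs(r.fun).max()
E
python3 - <<'E'
from kin import *
np.set_printoptions(precision=3,suppress=True)
o,p,M=now();q=o["joint_positions"];d=np.radians
for phi in(35,40,45):
    T=tcp([.469,.292,.007],d(112),d(phi),.199);g,e=ik(T,rot(d(112),d(phi)),q);print("grasp",phi,g,e)
    for z in(.046,.12):
        T=tcp([.593,-.075,z],0.,d(phi-90),.199)
        for q0 in(g,[-.3,.3,1.6,.8,1.2,-.3],[-.3,.3,1.6,-.8,1.2,-.3]):
            x,e=ik(T,rot(0,d(phi-90)),q0);print("  fin",z,x,round(e,4),T)
T=tcp([.489-.002,-.145,.02],0,0,.199)
print("sq",ik(T,rot(d(90),0),q),ik(T,rot(d(-90),0),q))
E
```

```text
grasp 35 [ 0.494 -0.129  2.139 -0.126  0.527 -1.371] 2.831068712794149e-15
  fin 0.046 [-0.63   0.62   1.313  0.752  1.821 -0.676] 0.0 [ 0.593 -0.238  0.16 ]
  fin 0.046 [-0.63   0.62   1.313  0.752  1.821 -0.676] 0.0 [ 0.593 -0.238  0.16 ]
  fin 0.046 [-0.63   0.62   1.313  0.752  1.821 -0.676] 0.0 [ 0.593 -0.238  0.16 ]
  fin 0.12 [-0.63   0.54   1.27   0.778  1.909 -0.587] 0.0 [ 0.593 -0.238  0.234]
  fin 0.12 [-0.63   0.54   1.27   0.778  1.909 -0.587] 0.0 [ 0.593 -0.238  0.234]
  fin 0.12 [-0.63   0.54   1.27   0.778  1.909 -0.587] 0.0 [ 0.593 -0.238  0.234]
grasp 40 [ 0.503 -0.152  2.205 -0.196  0.401 -1.299] 4.4675397062321487e-10
  fin 0.046 [-0.608  0.574  1.33   0.698  1.775 -0.656] 0.0 [ 0.593 -0.227  0.174]
  fin 0.046 [-0.608  0.574  1.33   0.698  1.775 -0.656] 0.0 [ 0.593 -0.227  0.174]
  fin 0.046 [-0.608  0.574  1.33   0.698  1.775 -0.656] 0.0 [ 0.593 -0.227  0.174]
  fin 0.12 [-0.608  0.499  1.28   0.719  1.87  -0.572] 0.0 [ 0.593 -0.227  0.248]
  fin 0.12 [-0.608  0.499  1.28   0.719  1.87  -0.572] 0.0 [ 0.593 -0.227  0.248]
  fin 0.12 [-0.608  0.499  1.28   0.719  1.87  -0.572] 0.0 [ 0.593 -0.227  0.248]
grasp 45 [ 0.511 -0.163  2.267 -0.342  0.271 -1.15 ] 1.0870955316488742e-09
  fin 0.046 [-0.582  0.529  1.348  0.641  1.729 -0.632] 0.0 [ 0.593 -0.216  0.187]
  fin 0.046 [-0.582  0.529  1.348  0.641  1.729 -0.632] 0.0 [ 0.593 -0.216  0.187]
  fin 0.046 [-0.582  0.529  1.348  0.641  1.729 -0.632] 0.0 [ 0.593 -0.216  0.187]
  fin 0.12 [-0.582  0.459  1.29   0.658  1.832 -0.553] 0.0 [ 0.593 -0.216  0.261]
  fin 0.12 [-0.582  0.459  1.29   0.658  1.832 -0.553] 0.0 [ 0.593 -0.216  0.261]
  fin 0.12 [-0.582  0.459  1.29   0.658  1.832 -0.553] 0.0 [ 0.593 -0.216  0.261]
sq (array([-0.401,  0.11 ,  1.727, -0.   ,  1.305, -1.972]), np.float64(1.404432126150823e-13)) (array([-0.305, -0.031,  2.084, -1.08 ,  0.17 , -2.57 ]), np.float64(1.3201027796907172))
```

```bash
python3 - <<'E'
from plan import *
o,p,M=now();d=np.radians;psi=d(112);xp=np.array([np.cos(d(202)),np.sin(d(202)),0])
c=np.array([.469,.292,.0075])+.006*xp;T=tcp(c,psi,d(40),.199);z=rot(psi,d(40))[:,2]
print(T)
rows(p,M,[(0,p,psi,d(25.1)),(5,T-.05*z,psi,d(40)),(4,T-.01*z,psi,d(40)),(2,T,psi,d(40))],94)
E
```

```text
[0.34483642 0.24183466 0.15994284]
max 21.4 27.46688915767492 2.979380534680281
[[17.2, -0.3, 21.4, 0.002, -0.051, 0.005, 94], [18.2, -0.3, 20.4, 0, -0.052, 0, 94], [19.3, -0.3, 19.5, 0, -0.052, 0, 94], [20.3, -0.3, 18.5, 0, -0.052, 0, 94], [21.2, -0.4, 17.4, 0, -0.052, 0, 94], [0, 0, 10, 0, 0, 0, 94], [0, 0, 10, 0, 0, 0, 94], [0, 0, 10, 0, 0, 0, 94], [0, 0, 10, 0, 0, 0, 94], [0, 0, 5, 0, 0, 0, 94], [0, 0, 5, 0, 0, 0, 94]]
```

Emit:
step_arm(commands=[[[17.2,-0.3,21.4,0.002,-0.051,0.005,94],[18.2,-0.3,20.4,0,-0.052,0,94],[19.3,-0.3,19.5,0,-0.052,0,94],[20.3,-0.3,18.5,0,-0.052,0,94],[21.2,-0.4,17.4,0,-0.052,0,94],[0,0,10,0,0,0,94],[0,0,10,0,0,0,94],[0,0,10,0,0,0,94],[0,0,10,0,0,0,94],[0,0,5,0,0,0,94],[0,0,5,0,0,0,94],[0,0,0,0,0,0,94]]])

```text
time: 8.15
tool_pos: [0.345, 0.2403, 0.1601]
ee_rot: [3.141, 0.694, -2.763]
wrist_force: [-0.4, -0.1, -0.1]
width: 0.0937
finger_force: 0.0
```

```bash
python3 - <<'E'
from h import *
a=eyes.snapshot("side");b=eyes.snapshot("top")
f=lambda s,x,y,w,h,k:cv2.resize(s["color"][y:y+h,x:x+w,::-1],(w*k,h*k),interpolation=cv2.INTER_CUBIC)
cv2.imwrite("pics/g1.png",np.hstack([f(a,230,250,100,100,4),f(b,150,165,100,100,4)]))
E
```

```text
(no output)
```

View pics/g1.png

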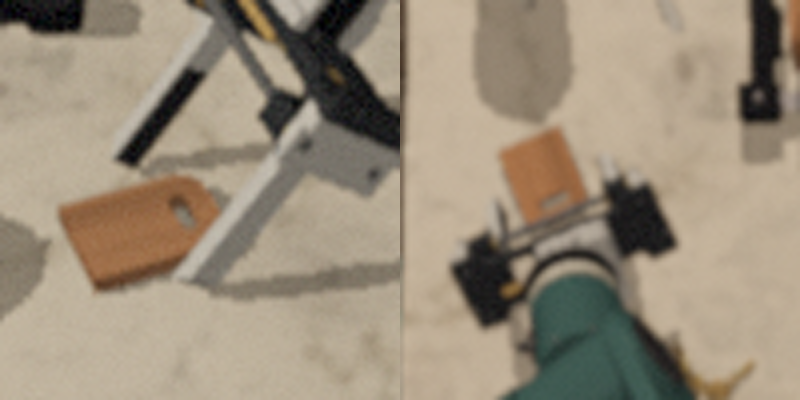

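Emit:
step_arm(commands=[[[0,0,0,0,0,0,50],[0,0,0,0,0,0,50],[0,0,0,0,0,0,50],[0,0,0,0,0,0,50],[0,0,0,0,0,0,50],[0,0,0,0,0,0,50],[8,0,-8,0,0,0,50],[8,0,-8,0,0,0,50],[0,0,0,0,0,0,50]]])

```text
time: 9.38
tool_pos: [0.3227, 0.2314, 0.1619]
ee_rot: [-3.142, 0.694, -2.762]
wrist_force: [-0.1, -0.4, -1.4]
width: 0.0594
finger_force: 29.9
```

```bash
python3 - <<'E'
from kin import *
o,p,M=now();d=np.radians;psi=d(111.75);ph=0.694+d(0)
x=M[:,1];print(np.degrees(np.arctan2(x[1],x[0])),np.degrees(np.arccos(-M[2,2])))
f=.694-np.pi/2;T=tcp([.594,-.077,.14],.015,f,.199);print(T)
r=rows(p,M,[(0,p,psi,.694),(3,p+[0,0,.1],psi,.694),(8,(p+[0,0,.1]+T+[0,0,.06])/2,d(56),(.694+f)/2),(9,T,.015,f)],50)
q=o["joint_positions"];P=p.copy();A=M.copy()
for i,v in enumerate(r):
    P=P+A@np.array(v[:3])/1000;A=A@R.from_rotvec(v[3:6]).as_matrix();qn,e=ik(P,A,q)
    if i%3==2 or e>1e-3: print(i,qn.round(2),round(e,4),"dq",abs(qn-q).max().round(3), "tip",(P+.199*A[:,2]).round(3))
    q=qn
E
```

```text
111.72543671999604 39.74566076787508
[ 0.59629446 -0.22995284  0.2672838 ]
max 33.1 33.83105082612717 8.972599563542776
[[-21.3, 0, -25.6, 0, 0, 0, 50], [-21.3, 0, -25.7, 0, 0, 0, 50], [-21.3, 0, -25.6, 0, 0, 0, 50], [-6.7, -33.1, 0.2, 0.073, 0.098, 0.097, 50], [-9.9, -32.3, 1.8, 0.063, 0.098, 0.104, 50], [-13.3, -30.9, 2.6, 0.053, 0.098, 0.11, 50], [-17, -29, 2.7, 0.042, 0.098, 0.114, 50], [-20.4, -26.9, 2.1, 0.03, 0.098, 0.118, 50], [-23.5, -24.2, 0.6, 0.019, 0.098, 0.12, 50], [-26.3, -21.2, -1.3, 0.007, 0.098, 0.121, 50], [-28.3, -17.9, -3.9, -0.006, 0.098, 0.122, 50], [-27.1, -12.7, 0.6, -0.014, 0.087, 0.106, 50], [-28.3, -9.8, -2, -0.024, 0.088, 0.104, 50], [-28.8, -6.8, -4.8, -0.032, 0.087, 0.102, 50], [-28.8, -3.6, -7.3, -0.042, 0.087, 0.099, 50], [-28.2, -0.4, -10, -0.049, 0.087, 0.094, 50], [-27.2, 2.7, -12.3, -0.058, 0.087, 0.09, 50], [-25.6, 5.9, -14.4, -0.066, 0.087, 0.085, 50], [-23.6, 9, -16, -0.072, 0.088, 0.079, 50], [-21.4, 12, -17.3, -0.079, 0.087, 0.071, 50]]
2 [ 0.51 -0.4   2.15 -0.13  0.71 -1.37] 0.0 dq 0.086 tip [0.441 0.278 0.109]
5 [ 0.26 -0.32  2.02 -0.11  1.05 -1.28] 0.0 dq 0.109 tip [0.451 0.146 0.091]
8 [ 0.02 -0.16  1.85 -0.04  1.36 -1.2 ] 0.0 dq 0.097 tip [0.445 0.051 0.089]
11 [-0.2   0.02  1.67  0.09  1.6  -1.07] 0.0 dq 0.064 tip [ 0.448 -0.002  0.096]
14 [-0.37  0.21  1.51  0.27  1.78 -0.92] 0.0 dq 0.068 tip [ 0.476 -0.029  0.102]
17 [-0.52  0.39  1.35  0.52  1.89 -0.71] 0.0 dq 0.093 tip [ 0.537 -0.054  0.121]
```

Emit:
step_arm(commands=[[[-21.3,0,-25.6,0,0,0,50],[-21.3,0,-25.7,0,0,0,50],[-21.3,0,-25.6,0,0,0,50],[-6.7,-33.1,0.2,0.073,0.098,0.097,50],[-9.9,-32.3,1.8,0.063,0.098,0.104,50],[-13.3,-30.9,2.6,0.053,0.098,0.11,50],[-17,-29,2.7,0.042,0.098,0.114,50],[-20.4,-26.9,2.1,0.03,0.098,0.118,50],[-23.5,-24.2,0.6,0.019,0.098,0.12,50],[-26.3,-21.2,-1.3,0.007,0.098,0.121,50],[-28.3,-17.9,-3.9,-0.006,0.098,0.122,50],[-27.1,-12.7,0.6,-0.014,0.087,0.106,50],[-28.3,-9.8,-2,-0.024,0.088,0.104,50],[-28.8,-6.8,-4.8,-0.032,0.087,0.102,50],[-28.8,-3.6,-7.3,-0.042,0.087,0.099,50],[-28.2,-0.4,-10,-0.049,0.087,0.094,50],[-27.2,2.7,-12.3,-0.058,0.087,0.09,50],[-25.6,5.9,-14.4,-0.066,0.087,0.085,50],[-23.6,9,-16,-0.072,0.088,0.079,50],[-21.4,12,-17.3,-0.079,0.087,0.071,50]]])

```text
time: 11.88
tool_pos: [0.5981, -0.2308, 0.2673]
ee_rot: [3.14, -0.879, 1.583]
wrist_force: [0.4, 0.3, -1.4]
width: 0.0595
finger_force: 29.9
```

```bash
cat > look.py <<'E'
from fit import *
import sys
np.set_printoptions(precision=4,suppress=True)
n=sys.argv[1];a=eyes.snapshot("side");b=eyes.snapshot("top")
C=[(s,best(s,"caddy",m)) for s,m in((a,(221,226)),(b,(269,172)))]
for s,m in C:
    if m is not None: print("caddy",fitmask([(s,m)],CAD,(.593,.003,0.01)))
x,e=clampfit([a,b],(.535,-.146,.03,.012));print("clamp",x,e)
for q in("panel_mid","caddy_open_end"):
    A=models.tip_of(a,q);B=models.tip_of(b,q)
    print(q,[(p.round(4),round(g,4)) for u in A[:3] for y in B[:3] for p,g in [tri(a,u["xy"],b,y["xy"])] if g<.012])
f=lambda s,x,y,w,h,k:cv2.resize(s["color"][y:y+h,x:x+w,::-1],(w*k,h*k),interpolation=cv2.INTER_CUBIC)
cv2.imwrite(f"pics/{n}.png",np.hstack([f(a,185,165,100,100,4),f(b,230,120,100,100,4)]))
E
python3 look.py h1
```

```text
caddy (array([ 0.5904, -0.0094,  0.0235]), np.float64(0.2176879644393921))
caddy (array([ 0.5953,  0.0035, -0.0038]), np.float64(0.04727882146835327))
clamp [ 0.533  -0.1455  0.0378  0.0159] [('clamp', [1.2, 3.4]), ('clamp_pad', [-0.4, 4.2]), ('handle_grip', [-1.4, 3.7]), ('far_pad', [0.3, 0.6]), ('trigger_grip', [1.7, -1.9]), ('clamp', [3.6, -0.0]), ('clamp_pad', [11.0, 0.8]), ('handle_grip', [-0.7, -2.7]), ('far_pad', [0.4, -0.4]), ('trigger_grip', [-0.7, -0.6])]
panel_mid [(array([ 0.5936, -0.0755,  0.1384]), np.float64(0.002)), (array([ 0.432 , -0.0073,  0.0174]), np.float64(0.001)), (array([0.1807, 0.3216, 0.0108]), np.float64(0.0074))]
caddy_open_end []
```

View pics/h1.png

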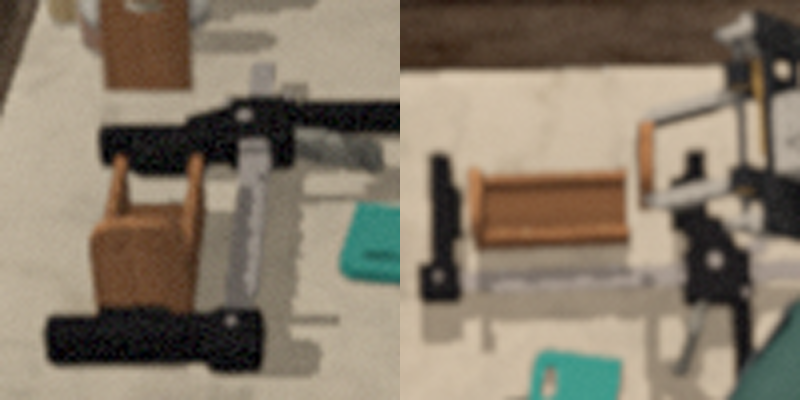

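```bash
python3 - <<'E'
from h import *
np.set_printoptions(precision=4,suppress=True)
o=robot.get_obs();M=R.from_euler("xyz",o["ee_rot"]).as_matrix();print("tip",o["tool_pos"]+.199*M[:,2],"yt",M[:,1],o["time"])
b=eyes.snapshot("top");a=eyes.snapshot("side")
def edges(s,v,axis,c,lo,hi):
    # boundary positions (subpixel) of brown-ness along rows (axis 0) or columns
    I=cv2.GaussianBlur(s["color"].astype(np.float32),(0,0),.6);f=I[...,0]/(I[...,2]+5)
    return f
for s,n in((b,"top"),(a,"side")):
    I=cv2.GaussianBlur(s["color"],(0,0),.7).astype(np.float32);f=(I[...,0]-I[...,2])/(I.sum(2)+10)*100
    np.set_printoptions(linewidth=250,precision=0)
    if n=="top":
        for c in(353-100,258,262,266,270,274,278,282,285): pass
        print(n);print(f[158:188,248:300:4].round().astype(int).T)
        print("panel cols288-296");print(f[148:174,286:298:2].round().astype(int).T)
    else:
        print(n);print(f[196:216:3,208:242].round().astype(int));print(f[174:190:3,205:240].round().astype(int))
E
```

```text
tip [ 0.5951 -0.0765  0.1407] yt [0.9999 0.0154 0.0011] 12.775
top
[[ 7  7  8 11 15 20 22 23 23 23 23 23 23 22 21 21 21 20 20 19 17 15 13 11 10  8  8  8  7  7]
 [ 7  7  7  7  8 12 18 24 27 27 27 27 27 26 26 26 27 27 27 26 27 27 26 20 14 10  9  8  8  7]
 [ 8  7  8  8 10 14 20 26 27 27 27 27 27 27 27 27 27 26 26 26 26 27 26 21 14 10  9  8  8  6]
 [ 7  8  8  8 10 14 21 26 27 27 27 27 26 27 26 26 26 26 25 25 25 26 25 18 12 10  9  8  8  7]
 [ 8  8  7  8 10 14 20 25 27 27 27 27 27 27 26 26 26 26 26 26 26 27 24 17 11  9  8  8  8  7]
 [ 7  7  7  8 11 15 22 26 27 27 27 27 26 27 26 27 27 27 26 26 27 27 24 16 11  9  9  9  8  7]
 [ 7  7  7  8 11 16 22 26 27 27 26 26 26 26 27 27 27 26 26 26 26 26 23 15 11  9  8  8  8  7]
 [ 7  7  7  8 12 18 24 26 26 27 27 26 26 26 26 26 27 27 27 27 27 26 22 14 10  9  9  8  8  6]
 [ 8  7  7  9 13 19 25 27 27 27 27 27 27 27 27 27 27 25 25 26 26 26 20 14 10  9  8  8  7  6]
 [ 7  7  8 10 14 21 25 27 26 26 27 26 26 26 27 27 26 27 26 27 27 25 18 12  9  8  8  8  6  6]
 [17 17 17 17 17 16 15 13 12 12 12 11 11 11 10  9  8  8  8  9  9  8  8  8  8  7  7  7  7  6]
 [12 12 12
[... 1371 characters left out ...]
7  7  7  7  7  9 14 21 25 25 17 10  7  6  6  6  7]]
[[ 9 11 13 15 18 24 25 24 24 25 26 25 25 26 25 25 26 25 26 26 26 24 25 26 28 27 22 14  8  7  7  8  7  7  8]
 [ 6  7  8 10 14 20 25 25 24 25 24 25 25 25 25 25 25 25 26 26 24 24 24 24 25 25 23 14  8  7  7  8  7  7  7]
 [ 6  6  6  6  7 13 21 25 26 26 24 25 25 24 25 25 24 25 25 25 24 25 25 26 25 26 22 12  8  7  7  7  7  7  7]
 [ 6  6  6  6  8 12 19 25 26 25 25 25 25 24 25 25 26 26 26 24 25 25 24 25 25 25 22 14  8  7  6  7  7  7  7]
 [ 6  6  6  7  7 10 14 17 19 20 20 19 19 19 18 19 19 19 20 20 19 19 19 19 17 18 17 13  9  7  7  7  6  7  7]
 [ 6  6  6  6  6  7  6  6  6  7  7  6  6  6  6  6  6  7  7  7  7  6  6  7  7  7  7  7  7  7  7  6  7  6  6]]
```

```bash
python3 - <<'E'
from h import *
np.set_printoptions(precision=4,suppress=True)
a=eyes.snapshot("side");b=eyes.snapshot("top")
def ony(s,px,y):
    e,d=ray(s,px);return e+d*(y-e[1])/d[1]
for n,px,y in(("wallL",(212.2,205),-.064),("wallR",(236.2,205),-.064),("panL",(210.6,182),-.07),("panR",(231.7,182),-.07)):print(n,ony(a,px,y))
# top: wall outer edges at two columns (threshold 17)
for c,r1,r2 in((256,163.8,181.6),(264,163.5,181.1),(272,163.3,180.8),(280,162.7,180.5),(284,162.4,180.1)):
    print(c,onz(b,(c,r1),.045)[:2],onz(b,(c,r2),.045)[:2])
for z in(.175,.13):print("panel top",onz(b,(290,151.3),z)[:2],onz(b,(290,168.5),z)[:2])
E
```

```text
wallL [ 0.6237 -0.064   0.0463]
wallR [ 0.5583 -0.064   0.0454]
panL [ 0.6223 -0.07    0.1144]
panR [ 0.5662 -0.07    0.1136]
256 [0.6181 0.0419] [0.5537 0.0431]
264 [0.6185 0.0137] [0.5548 0.0151]
272 [ 0.6185 -0.0145] [ 0.5551 -0.0128]
280 [ 0.6199 -0.0427] [ 0.5554 -0.0408]
284 [ 0.6207 -0.0568] [ 0.5565 -0.0549]
panel top [ 0.6195 -0.0739] [ 0.562 -0.072]
panel top [ 0.6338 -0.0758] [ 0.5744 -0.0738]
```

```bash
python3 - <<'E'
from kin import *
o,p,M=now();f=.6938-np.pi/2
y=M[:,1];print(np.arctan2(y[1],y[0]),-np.arccos(-M[2,2]),f)
T=tcp([.592,-.0775,.1407],.022,f,.199)
rows(p,M,[(0,p,.0154,-np.arccos(-M[2,2])),(3,T-[0,0,.015],.022,f),(7,T-[0,0,.085],.022,f),(4,T-[0,0,.093],.022,f)],50)
E
```

```text
0.015277518467362954 -0.8777125090582614 -0.8769963267948966
max 7.7 10.012492197250394 0.17188733853924695
[[-4, -0.7, 3, 0.002, 0, -0.001, 50], [-3.9, -0.6, 2.9, 0.002, 0, -0.001, 50], [-4, -0.7, 3, 0.002, -0.001, -0.002, 50], [-7.7, 0, 6.4, 0, 0, 0, 50], [-7.7, 0, 6.4, 0, 0, 0, 50], [-7.7, 0, 6.4, 0, 0, 0, 50], [-7.7, 0, 6.4, 0, 0, 0, 50], [-7.6, 0, 6.4, 0, 0, 0, 50], [-7.7, 0, 6.4, 0, 0, 0, 50], [-7.7, 0, 6.3, 0, 0, 0, 50], [-1.5, 0, 1.3, 0, 0, 0, 50], [-1.6, 0, 1.3, 0, 0, 0, 50], [-1.5, 0, 1.3, 0, 0, 0, 50], [-1.6, 0, 1.3, 0, 0, 0, 50]]
```

Emit:
step_arm(commands=[[[-4,-0.7,3,0.002,0,-0.001,50],[-3.9,-0.6,2.9,0.002,0,-0.001,50],[-4,-0.7,3,0.002,-0.001,-0.002,50],[-7.7,0,6.4,0,0,0,50],[-7.7,0,6.4,0,0,0,50],[-7.7,0,6.4,0,0,0,50],[-7.7,0,6.4,0,0,0,50],[-7.6,0,6.4,0,0,0,50],[-7.7,0,6.4,0,0,0,50],[-7.7,0,6.3,0,0,0,50],[0,0,0,0,0,0,50]]])

```text
time: 14.35
tool_pos: [0.5951, -0.2303, 0.1818]
ee_rot: [-3.139, -0.878, 1.591]
wrist_force: [0.2, -0.4, -0.6]
width: 0.0595
finger_force: 29.9
```

```bash
python3 look.py h2
```

```text
caddy (array([ 0.5898, -0.0082,  0.0283]), np.float64(0.23987919092178345))
caddy (array([0.5945, 0.0022, 0.0324]), np.float64(0.061412036418914795))
clamp [ 0.5377 -0.144   0.081   0.0194] [('clamp', [0.4, 4.7]), ('far_pad', [-1.9, -0.8]), ('trigger_grip', [-1.6, -0.7]), ('clamp', [1.5, 0.8]), ('clamp_pad', [-3.9, -0.2]), ('handle_grip', [0.8, -0.7]), ('far_pad', [-0.4, 2.4]), ('trigger_grip', [-0.1, 2.0])]
panel_mid [(array([ 0.4359, -0.0058,  0.0185]), np.float64(0.002)), (array([0.187 , 0.3213, 0.0131]), np.float64(0.0104)), (array([ 0.5958, -0.0781,  0.049 ]), np.float64(0.004))]
caddy_open_end []
```

View pics/h2.png

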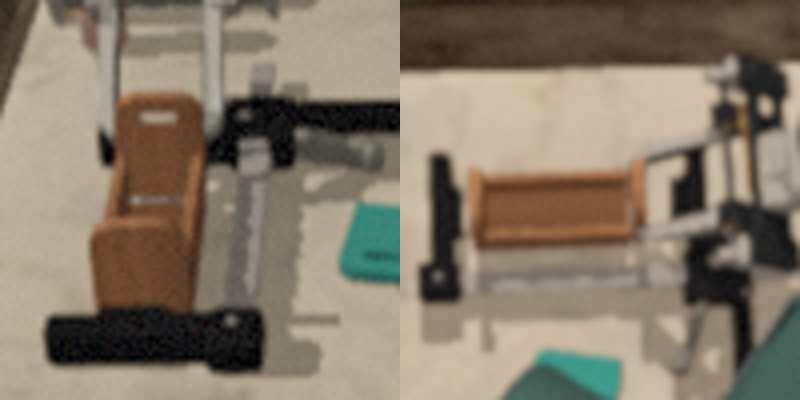

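```bash
python3 - <<'E'
from h import *
np.set_printoptions(precision=4,suppress=True)
a=eyes.snapshot("side");b=eyes.snapshot("top")
o=robot.get_obs();M=R.from_euler("xyz",o["ee_rot"]).as_matrix();t=o["tool_pos"]+.199*M[:,2];print(t,M[:,1])
I=cv2.GaussianBlur(a["color"],(0,0),.7).astype(np.float32);f=(I[...,0]-I[...,2])/(I.sum(2)+10)*100
print(f[188:224:2,206:242].round().astype(int))
I=cv2.GaussianBlur(b["color"],(0,0),.7).astype(np.float32);f=(I[...,0]-I[...,2])/(I.sum(2)+10)*100
print("top");print(f[156:186,278:296].round().astype(int).T)
c=np.array([t[0],t[1]+.0015])
for z in(.012,.045,.06,.092):
  for dx in(-.03,.03): print(z,dx,proj(a,[c[0]+dx,c[1]+.006,z]),proj(b,[c[0]+dx,c[1],z]))
E
```

```text
[ 0.592  -0.0775  0.0557] [0.9997 0.0225 0.0003]
[[  7   6   6   5   4   3   4   6  11  13  15  17  19  19  19  20  20  21
   20  20  20  20  20  19  18  14  11   9   8   6   4   4   4   4   5   6]
 [  6   6   6   5   4   3   4   9  20  24  25  26  26  26  26  25  25  26
   25  25  25  27  27  27  26  26  24  18  12   7   4   4   4   4   5   5]
 [  6   6   6   5   4   4   5  10  19  25  25  25  25  21  16  15  14  13
   13  13  14  15  18  21  24  25  26  25  20   9   4   4   4   4   4   3]
 [  6   6   6   5   4   3   4   9  19  24  25  24  23  18  12  10  10  10
   10  10  10  10  12  17  24  27  27  27  22  10   5   4   4   4   4   4]
 [  7   7   6   6   5   4   4   9  19  25  24  24  25  26  23  22  23  23
   22  23  22  22  22  25  27  25  24  25  21  10   4   4   4   4   3   0]
 [  6   6   7   7   6   4   7  12  21  25  25  25  25  25  24  24  24  26
   26  24  25  25  25  25  25  24  24  25  23  16   8   4   3   0  -1  -2]
 [  6   7   7   8   6   6  14  19  23  26  25  25  26  25  25  24  24  25
   26  25  24  25  27  26  24  24  25  25  25  25  19   7   1   0  -4  -7]
 [  6   
[... 3056 characters left out ...]
  7]
 [ 5  5  5  7  8  8  8  8  7  8  7  8  7  7  8  8  8  8  8  7  7  6  5  6
   7  7  8  8  8  7]
 [ 5  5  6  7  8  8  7  7  7  7  7  7  7  7  7  7  7  7  7  7  6  5  5  6
   7  8  8  8  8  7]
 [ 5  5  6  8  8  8  7  7  7  7  7  7  7  7  7  7  7  7  7  7  6  5  5  6
   7  7  8  8  8  7]]
0.012 -0.03 [235.85   214.1444] [289.7026 180.7058]
0.012 0.03 [214.2366 214.3728] [289.1607 164.5   ]
0.045 -0.03 [235.0414 203.9841] [289.9919 178.4284]
0.045 0.03 [213.1399 204.2274] [289.437  161.9054]
0.06 -0.03 [234.6667 199.2752] [290.1274 177.3618]
0.06 0.03 [212.6316 199.5256] [289.5663 160.6904]
0.092 -0.03 [233.8517 189.0343] [290.4253 175.0173]
0.092 0.03 [211.5262 189.3002] [289.8505 158.0204]
```

Emit:
step_arm(commands=[[[-2.3,0.5,1.9,0,0,0,50],[-2.3,0.5,1.9,0,0,0,50],[-0.8,0,0.6,0,0,0,50],[-0.8,0,0.6,0,0,0,50],[0,0,0,0,0,0,50]]])

```text
time: 15.98
tool_pos: [0.5964, -0.2305, 0.175]
ee_rot: [3.141, -0.877, 1.594]
wrist_force: [0.4, -0.1, -1.1]
width: 0.0596
finger_force: 29.9
```

Emit:
step_arm(commands=[[[-0.8,0,0.6,0,0,0,50],[-0.8,0,0.6,0,0,0,50],[0,0,0,0,0,0,50]]])

```text
time: 16.35
tool_pos: [0.5965, -0.2307, 0.1739]
ee_rot: [3.14, -0.877, 1.595]
wrist_force: [-0.7, -0.6, 3.2]
width: 0.0599
finger_force: 29.9
```

Emit:
step_arm(commands=[[[-0.8,0,0.6,0,0,0,50],[0,0,0,0,0,0,50]]])

```text
time: 16.6
tool_pos: [0.5965, -0.2308, 0.1736]
ee_rot: [3.139, -0.878, 1.596]
wrist_force: [-1.6, -0.9, 6.5]
width: 0.0592
finger_force: 29.9
```

Emit:
step_arm(commands=[[[0.8,0,-0.6,0,0,0,50],[0,0,0,0,0,0,50],[0,0,0,0,0,0,66],[0,0,0,0,0,0,75],[0,0,0,0,0,0,80],[0,0,0,0,0,0,80],[0,0,-8,0,0,0,80],[0,0,-15,0,0,0,80],[0,0,-25,0,0,0,80],[0,0,-25,0,0,0,80]]])

```text
time: 17.85
tool_pos: [0.5976, -0.2881, 0.2212]
ee_rot: [3.14, -0.876, 1.594]
wrist_force: [0.3, -0.2, -0.7]
width: 0.0802
finger_force: 0.0
```

```bash
python3 look.py h3
```

```text
caddy (array([ 0.5914, -0.0042, -0.001 ]), np.float64(0.2134416699409485))
caddy (array([0.5938, 0.004 , 0.0204]), np.float64(0.042218804359436035))
clamp [ 0.5354 -0.1444  0.0482  0.0166] [('clamp', [1.3, 1.5]), ('handle_grip', [0.9, 3.1]), ('far_pad', [-0.8, 0.7]), ('trigger_grip', [1.0, -3.3]), ('clamp', [0.3, -1.6]), ('clamp_pad', [0.6, -1.4]), ('handle_grip', [-0.2, -1.3]), ('far_pad', [0.9, 2.4]), ('trigger_grip', [-0.2, 1.3])]
panel_mid [(array([ 0.6004, -0.0817,  0.0398]), np.float64(0.0008)), (array([0.1853, 0.3151, 0.0042]), np.float64(0.0045)), (array([ 0.4364, -0.0074,  0.0164]), np.float64(0.0033))]
caddy_open_end []
```

View pics/h3.png

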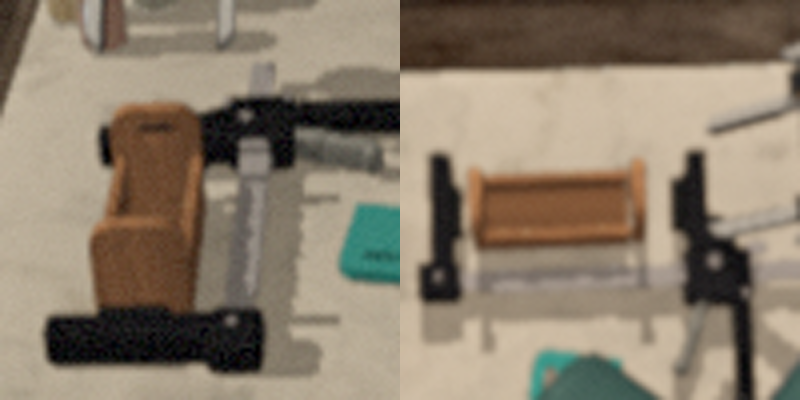

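```bash
python3 - <<'E'
from kin import *
o,p,M=now();y=M[:,1];s=np.arctan2(y[1],y[0]);f=-np.arccos(-M[2,2])
T=np.array([.4855,-.1475,.199+.050]);c=1.5708+.04
r=rows(p,M,[(0,p,s,f),(3,p+[0,-.02,.12],s,f),(13,T+[0,0,.1],c,0),(4,T,c,0)],94)
q=o["joint_positions"];P=p.copy();A=M.copy()
for i,v in enumerate(r):
    P=P+A@np.array(v[:3])/1000;A=A@R.from_rotvec(v[3:6]).as_matrix();qn,e=ik(P,A,q)
    if i%4==3 or e>1e-3: print(i,qn.round(2),round(e,4),"dq",abs(qn-q).max().round(3), "tip",(P+.199*A[:,2]).round(3))
    q=qn
E
```

```text
max 30.7 40.5558873654615 8.04633499395418
[[26.5, -0.1, -30.7, 0, 0, 0, 94], [26.5, -0.2, -30.7, 0, 0, 0, 94], [26.4, -0.1, -30.7, 0, 0, 0, 94], [8.5, -8.4, 9.1, 0.091, -0.067, -0.081, 94], [9.8, -6.7, 9.1, 0.086, -0.068, -0.087, 94], [10.8, -5.1, 9, 0.079, -0.067, -0.093, 94], [11.9, -3.4, 8.6, 0.073, -0.067, -0.098, 94], [12.6, -1.5, 7.9, 0.067, -0.068, -0.103, 94], [13.3, 0.3, 7.1, 0.059, -0.067, -0.107, 94], [13.5, 2.1, 6.1, 0.052, -0.067, -0.11, 94], [13.6, 3.9, 5.1, 0.044, -0.068, -0.114, 94], [13.3, 5.7, 3.9, 0.037, -0.067, -0.117, 94], [12.8, 7.3, 2.8, 0.028, -0.068, -0.119, 94], [12, 8.8, 1.7, 0.021, -0.067, -0.12, 94], [10.9, 10.2, 0.8, 0.012, -0.067, -0.122, 94], [9.6, 11.5, -0.1, 0.004, -0.068, -0.122, 94], [0, 0, 25, 0, 0, 0, 94], [0, 0, 25, 0, 0, 0, 94], [0.1, 0, 25, 0, 0, 0, 94], [0, 0, 25, 0, 0, 0, 94]]
3 [-0.67  0.52  1.04  0.63  2.13 -0.62] 0.0 dq 0.117 tip [ 0.568 -0.152  0.203]
7 [-0.56  0.39  1.17  0.22  2.08 -1.13] 0.0 dq 0.126 tip [ 0.494 -0.163  0.173]
11 [-0.46  0.21  1.36 -0.    1.84 -1.59] 0.0 dq 0.107 tip [ 0.472 -0.174  0.154]
15 [-0.41  0.01  1.56  0.    1.57 -2.02] 0.0 dq 0.113 tip [ 0.486 -0.148  0.15 ]
19 [-0.41  0.08  1.7   0.    1.37 -2.02] 0.0 dq 0.051 tip [ 0.486 -0.148  0.05 ]
```

Emit:
step_arm(commands=[[[26.5,-0.1,-30.7,0,0,0,94],[26.5,-0.2,-30.7,0,0,0,94],[26.4,-0.1,-30.7,0,0,0,94],[8.5,-8.4,9.1,0.091,-0.067,-0.081,94],[9.8,-6.7,9.1,0.086,-0.068,-0.087,94],[10.8,-5.1,9,0.079,-0.067,-0.093,94],[11.9,-3.4,8.6,0.073,-0.067,-0.098,94],[12.6,-1.5,7.9,0.067,-0.068,-0.103,94],[13.3,0.3,7.1,0.059,-0.067,-0.107,94],[13.5,2.1,6.1,0.052,-0.067,-0.11,94],[13.6,3.9,5.1,0.044,-0.068,-0.114,94],[13.3,5.7,3.9,0.037,-0.067,-0.117,94],[12.8,7.3,2.8,0.028,-0.068,-0.119,94],[12,8.8,1.7,0.021,-0.067,-0.12,94],[10.9,10.2,0.8,0.012,-0.067,-0.122,94],[9.6,11.5,-0.1,0.004,-0.068,-0.122,94],[0,0,25,0,0,0,94],[0,0,25,0,0,0,94],[0,0,25,0,0,0,94],[0,0,25,0,0,0,94]]])

```text
time: 21.25
tool_pos: [0.4854, -0.1474, 0.2485]
ee_rot: [3.141, 0.001, -3.102]
wrist_force: [0.3, 0.2, 0.4]
width: 0.0945
finger_force: 0.0
```

```bash
python3 - <<'E'
from h import *
a=eyes.snapshot("side");b=eyes.snapshot("top")
f=lambda s,x,y,w,h,k:cv2.resize(s["color"][y:y+h,x:x+w,::-1],(w*k,h*k),interpolation=cv2.INTER_CUBIC)
cv2.imwrite("pics/s1.png",np.hstack([f(a,200,150,100,100,4),f(b,240,130,100,100,4)]))
E
```

```text
(no output)
```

View pics/s1.png

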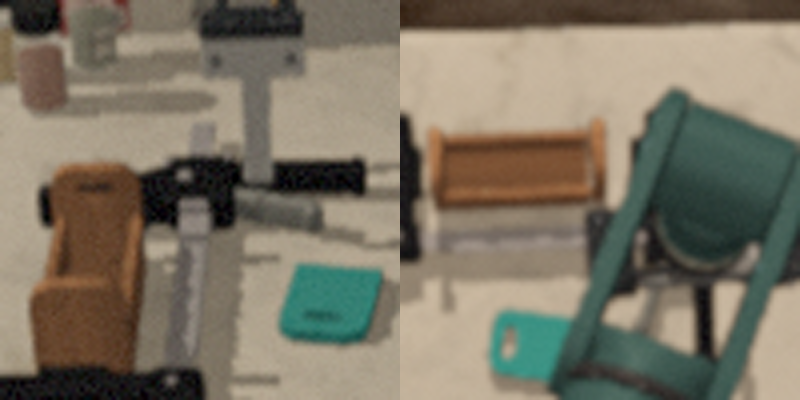

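Emit:
step_arm(commands=[[[0,0,15,0,0,0,94],[0,0,15,0,0,0,94],[0,0,10,0,0,0,94],[0,0,5,0,0,0,94],[0,0,0,0,0,0,94]]])

```text
time: 21.98
tool_pos: [0.4855, -0.1475, 0.2037]
ee_rot: [3.141, -0.0, -3.101]
wrist_force: [0.6, -0.5, 0.7]
width: 0.0935
finger_force: 0.0
```

Emit:
step_arm(commands=[[[0,0,0,0,0,0,58],[0,0,0,0,0,0,58],[0,0,0,0,0,0,58],[0,0,0,0,0,0,58]]])

```text
time: 22.48
tool_pos: [0.4855, -0.1471, 0.204]
ee_rot: [3.14, -0.0, -3.102]
wrist_force: [-0.9, 2.5, 1.1]
width: 0.0589
finger_force: 0.9
```

Emit:
step_arm(commands=[[[0,0,0,0,0,0,30],[0,0,0,0,0,0,30],[0,0,0,0,0,0,30],[0,0,0,0,0,0,30]]])

```text
time: 22.98
tool_pos: [0.4854, -0.1479, 0.2039]
ee_rot: [-3.141, -0.0, -3.102]
wrist_force: [-3.1, -2.9, -0.5]
width: 0.0331
finger_force: 29.6
```

Emit:
step_arm(commands=[[[0,4.5,0,0,0,0,43],[0,4.5,0,0,0,0,52],[0,4.5,0,0,0,0,61],[0,0,0,0,0,0,61],[0,0,0,0,0,0,61],[0,0,0,0,0,0,61],[0,-4.5,0,0,0,0,52],[0,-4.5,0,0,0,0,43],[0,-4.5,0,0,0,0,30],[0,0,0,0,0,0,30],[0,0,0,0,0,0,30]]])

```text
time: 24.35
tool_pos: [0.4854, -0.1483, 0.2039]
ee_rot: [-3.14, -0.0, -3.102]
wrist_force: [-2.7, -2.6, -1.1]
width: 0.0332
finger_force: 29.9
```

```bash
cat > s.py <<'E'
from fit import *
import sys
np.set_printoptions(precision=4,suppress=True)
a=eyes.snapshot("side");b=eyes.snapshot("top")
for q in("far_pad","clamp_pad","panel_mid","caddy","clamp"):
    A=[r for r in models.tip_of(a,q) if 190<r["xy"][0]<262];B=[r for r in models.tip_of(b,q) if r["xy"][1]<200 and 235<r["xy"][0]<330]
    z={"far_pad":.016,"clamp_pad":.016,"panel_mid":.04}.get(q,0)
    print(q,"side",[(onz(a,r["xy"],z)[:2].round(4),round(r["confidence"],2)) for r in A[:2]],"top",[(onz(b,r["xy"],z)[:2].round(4),round(r["confidence"],2)) for r in B[:2]])
f=lambda s,x,y,w,h,k:cv2.resize(s["color"][y:y+h,x:x+w,::-1],(w*k,h*k),interpolation=cv2.INTER_CUBIC)
cv2.imwrite(f"pics/{sys.argv[1]}.png",np.hstack([f(a,200,160,100,100,4),f(b,230,130,100,100,4)]))
E
python3 s.py s2
```

```text
far_pad side [(array([0.5881, 0.0656]), 0.7)] top [(array([0.6036, 0.0746]), 0.6)]
clamp_pad side [] top [(array([ 0.6002, -0.099 ]), 0.61)]
panel_mid side [(array([ 0.606 , -0.0938]), 0.62), (array([ 0.5912, -0.0616]), 0.49)] top [(array([ 0.5999, -0.0806]), 0.66)]
caddy side [] top [(array([ 0.5937, -0.0012]), 0.74)]
clamp side [(array([ 0.5441, -0.1555]), 0.61)] top [(array([ 0.5449, -0.1244]), 0.72)]
```

View pics/s2.png

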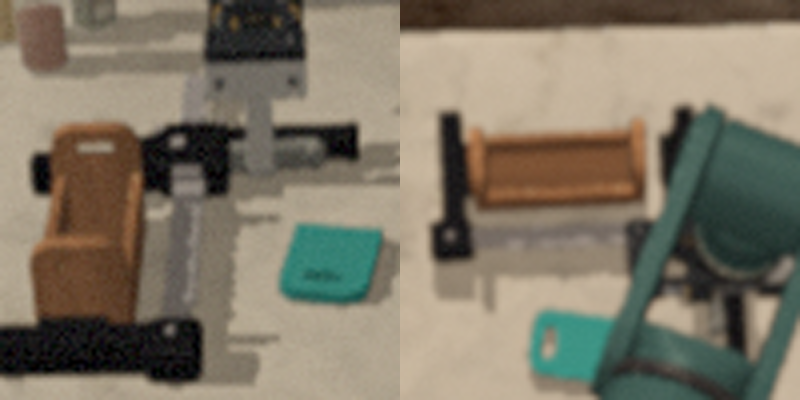

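Emit:
step_arm(commands=[[[0,4.5,0,0,0,0,43],[0,4.5,0,0,0,0,52],[0,4.5,0,0,0,0,61],[0,0,0,0,0,0,61],[0,0,0,0,0,0,61],[0,0,0,0,0,0,61],[0,-2,0,0,0,0,52],[0,-2,0,0,0,0,43],[0,-2,0,0,0,0,30],[0,0,0,0,0,0,30],[0,0,0,0,0,0,30]]])

```text
time: 26.32
tool_pos: [0.4852, -0.1404, 0.204]
ee_rot: [-3.141, -0.0, -3.101]
wrist_force: [-1.1, -2.0, -0.4]
width: 0.0331
finger_force: 29.8
```

```bash
python3 s.py s3
```

```text
far_pad side [(array([0.594 , 0.0668]), 0.95)] top [(array([0.5907, 0.0748]), 0.88)]
clamp_pad side [] top [(array([ 0.6069, -0.0845]), 0.56)]
panel_mid side [(array([ 0.5858, -0.0786]), 0.68)] top [(array([ 0.5937, -0.0819]), 0.5)]
caddy side [(array([ 0.5893, -0.0137]), 0.57)] top []
clamp side [(array([ 0.5473, -0.159 ]), 0.75)] top []
```

Emit:
step_arm(commands=[[[0,4.5,0,0,0,0,43],[0,4.5,0,0,0,0,52],[0,4.5,0,0,0,0,61],[0,0,0,0,0,0,61],[0,0,0,0,0,0,61],[0,0,0,0,0,0,61],[0,-4.5,0,0,0,0,52],[0,-4.5,0,0,0,0,43],[0,-4.5,0,0,0,0,30],[0,0,0,0,0,0,30],[0,0,0,0,0,0,30]]])

```text
time: 28.3
tool_pos: [0.4848, -0.1408, 0.2038]
ee_rot: [-3.14, -0.002, -3.101]
wrist_force: [-4.2, -2.4, 0.6]
width: 0.0331
finger_force: 30.0
```

```bash
python3 s.py s4
```

```text
far_pad side [(array([0.5953, 0.0642]), 0.67)] top [(array([0.5962, 0.06  ]), 0.61), (array([ 0.5793, -0.0111]), 0.55)]
clamp_pad side [] top [(array([ 0.6053, -0.0884]), 0.45)]
panel_mid side [(array([ 0.5927, -0.0914]), 0.64)] top [(array([ 0.6006, -0.0828]), 0.65)]
caddy side [(array([ 0.5948, -0.0166]), 0.91), (array([ 0.6312, -0.3917]), 0.18)] top [(array([0.5914, 0.0086]), 0.63)]
clamp side [] top []
```

View pics/s4.png

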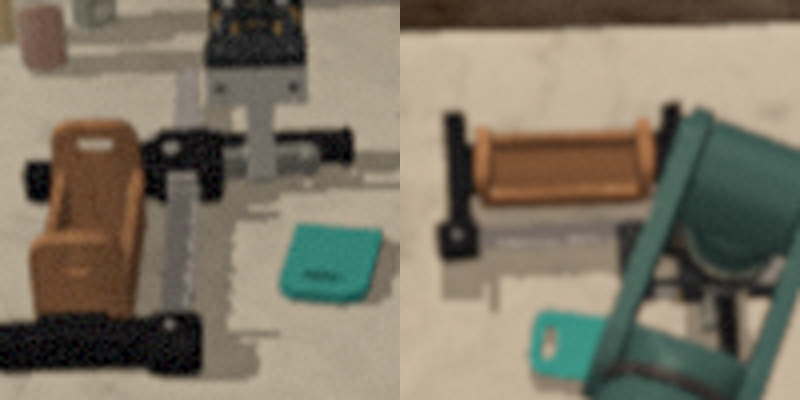

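Emit:
step_arm(commands=[[[0,4.5,0,0,0,0,43],[0,4.5,0,0,0,0,52],[0,4.5,0,0,0,0,61],[0,0,0,0,0,0,61],[0,0,0,0,0,0,61],[0,0,0,0,0,0,61],[0,-4.5,0,0,0,0,52],[0,-4.5,0,0,0,0,43],[0,-4.5,0,0,0,0,30],[0,0,0,0,0,0,30],[0,0,0,0,0,0,30]]])

```text
time: 30.28
tool_pos: [0.4846, -0.1404, 0.2039]
ee_rot: [-3.142, -0.003, -3.1]
wrist_force: [-4.6, 2.0, 3.2]
width: 0.0339
finger_force: 29.9
```

Emit:
step_arm(commands=[[[0,0,0,0,0,0,30],[0,0,0,0,0,0,30]]])

```text
time: 30.52
tool_pos: [0.4849, -0.1409, 0.2039]
ee_rot: [-3.14, -0.001, -3.103]
wrist_force: [-4.0, -2.4, 0.9]
width: 0.0328
finger_force: 30.1
```

```bash
python3 s.py s5; python3 - <<'E'
from h import *
b=eyes.snapshot("top");I=b["color"].astype(int)
for r in(160,164,168): print(r,[tuple(v) for v in I[r,284:302]])
for i in range(3): eyes.snapshot("top"); print(robot.get_obs()["width"],robot.get_obs()["wrist_force"])
E
```

```text
far_pad side [(array([0.5984, 0.0641]), 0.75)] top [(array([0.6083, 0.0552]), 0.79)]
clamp_pad side [] top [(array([ 0.4903, -0.1469]), 0.69)]
panel_mid side [(array([ 0.605 , -0.0901]), 0.76), (array([ 0.4909, -0.0761]), 0.52)] top [(array([ 0.6068, -0.0982]), 0.38)]
caddy side [(array([ 0.6114, -0.1615]), 0.62), (array([ 0.5826, -0.0245]), 0.56)] top [(array([0.5968, 0.0034]), 0.68)]
clamp side [(array([ 0.5492, -0.1411]), 0.89), (array([ 0.6347, -0.3773]), 0.26)] top []
160 [(np.int64(183), np.int64(166), np.int64(142)), (np.int64(185), np.int64(167), np.int64(144)), (np.int64(187), np.int64(168), np.int64(146)), (np.int64(187), np.int64(168), np.int64(145)), (np.int64(186), np.int64(169), np.int64(146)), (np.int64(178), np.int64(157), np.int64(135)), (np.int64(161), np.int64(130), np.int64(104)), (np.int64(171), np.int64(121), np.int64(84)), (np.int64(183), np.int64(130), np.int64(88)), (np.int64(187), np.int64(144), np.int64(108)), (np.int64(179), np.int64(151), np.int64(125)), (np.int64(139), np.int64(121), np.int64(102)), (np.int64(76), np.int64(65), np.int64(55)), (np.int64(3
[... 1304 characters left out ...]
, np.int64(85), np.int64(54)), (np.int64(154), np.int64(104), np.int64(67)), (np.int64(163), np.int64(111), np.int64(70)), (np.int64(152), np.int64(104), np.int64(68)), (np.int64(107), np.int64(69), np.int64(44)), (np.int64(54), np.int64(37), np.int64(30)), (np.int64(32), np.int64(39), np.int64(36)), (np.int64(49), np.int64(66), np.int64(60)), (np.int64(71), np.int64(94), np.int64(84)), (np.int64(80), np.int64(105), np.int64(95)), (np.int64(80), np.int64(105), np.int64(95)), (np.int64(76), np.int64(101), np.int64(92))]
0.032696164536613656 [-4.17043831 -3.39771668  0.43615798]
0.03268700625476382 [-4.06033503 -2.89804814  0.39577549]
0.032721550185173864 [-3.62697458 -3.85996196  0.05254243]
```

Emit:
step_arm(commands=[[[0,4.5,0,0,0,0,43],[0,4.5,0,0,0,0,52],[0,4.5,0,0,0,0,61],[0,0,0,0,0,0,61],[0,0,0,0,0,0,61],[0,0,0,0,0,0,61],[0,-4.5,0,0,0,0,52],[0,-4.5,0,0,0,0,43],[0,-3,0,0,0,0,30],[0,0,0,0,0,0,30],[0,0,0,0,0,0,30],[0,0,0,0,0,0,30]]])

```text
time: 32.83
tool_pos: [0.4849, -0.1391, 0.204]
ee_rot: [-3.14, -0.001, -3.103]
wrist_force: [-4.2, -2.2, 0.5]
width: 0.0329
finger_force: 30.1
```

Emit:
step_arm(commands=[[[0,4.5,0,0,0,0,43],[0,4.5,0,0,0,0,52],[0,4.5,0,0,0,0,61],[0,1,0,0,0,0,63],[0,0,0,0,0,0,63],[0,0,0,0,0,0,63],[0,0,0,0,0,0,63]]])

```text
time: 33.7
tool_pos: [0.4848, -0.1243, 0.2041]
ee_rot: [-3.141, 0.001, -3.102]
wrist_force: [-1.2, -4.0, -0.7]
width: 0.0629
finger_force: 2.0
```

Emit:
step_arm(commands=[[[0,-4.5,0,0,0,0,52],[0,-4.5,0,0,0,0,43],[0,-4,0,0,0,0,30],[0,0,0,0,0,0,30],[0,0,0,0,0,0,30],[0,0,0,0,0,0,30]]])

```text
time: 34.45
tool_pos: [0.4848, -0.1372, 0.2041]
ee_rot: [-3.141, -0.001, -3.101]
wrist_force: [-5.1, -0.7, 3.3]
width: 0.0347
finger_force: 29.6
```

```bash
python3 s.py s6; python3 - <<'E'
from fit import *
np.set_printoptions(precision=4,suppress=True)
a=eyes.snapshot("side");b=eyes.snapshot("top")
for s,m in((a,(221,226)),(b,(272,172))):
    k=best(s,"caddy",m)
    if k is not None: print("caddy",fitmask([(s,k)],CAD,(.593,-.003,0.01)))
for s in(a,b):
    for r in models.masks_of(s,"clamp")[:1]:
        ys,xs=np.nonzero(r["mask"]);print("clampmask",xs.min(),xs.max(),ys.min(),ys.max())
I=b["color"].astype(int).sum(2)
for r in(152,156,160,164,168): print(r,I[r,238:254],I[r,284:302])
E
```

```text
far_pad side [(array([0.6025, 0.0722]), 0.85)] top []
clamp_pad side [] top []
panel_mid side [(array([ 0.5943, -0.1044]), 0.89)] top [(array([ 0.6079, -0.0961]), 0.58)]
caddy side [(array([ 0.5982, -0.0257]), 0.81)] top [(array([ 0.5917, -0.0214]), 0.79)]
clamp side [(array([ 0.5468, -0.1361]), 0.66)] top []
caddy (array([ 0.5976, -0.0228, -0.0342]), np.float64(0.237091064453125))
caddy (array([ 0.6008, -0.0105,  0.0056]), np.float64(0.06462973356246948))
clampmask 190 289 178 253
clampmask 240 342 153 217
152 [525 530 531 533 532 524 505 493 499 513 516 519 532 533 532 535] [522 524 531 533 537 539 539 537 535 533 534 535 548 539 540 539 539 543]
156 [523 519 527 522 526 488 354 174  80  66  81 199 376 499 537 536] [502 501 515 516 515 516 508 509 513 520 531 535 506 404 237 155 151 228]
160 [531 526 517 505 500 450 321 154  91  71  77 141 270 379 405 406] [470 479 484 479 475 481 468 437 415 399 394 397 380 275 150 179 235 254]
164 [512 513 520 522 509 443 295 138  77  66  73  73 134 240 327 356] [189 182 193 190 190 188 196 253 343 369 345 260 160 172 247 284 282 277]
168 [531 532 533 536 515 446 308 147  84  78  78  81 146 258 324 329] [253 265 255 262 264 254 239 253 324 345 316 255 233 254 271 275 268 266]
```

Emit:
step_arm(commands=[[[0,0,0,0,0,0,30],[0,0,0,0,0,0,30],[0,0,0,0,0,0,30]]])

```text
time: 35.72
tool_pos: [0.4849, -0.1375, 0.2041]
ee_rot: [-3.141, -0.0, -3.103]
wrist_force: [-4.6, -2.7, 3.5]
width: 0.0328
finger_force: 30.1
```

```bash
python3 - <<'E'
from h import *
a=eyes.snapshot("side");b=eyes.snapshot("top")
f=lambda s,x,y,w,h,k:cv2.resize(s["color"][y:y+h,x:x+w,::-1],(w*k,h*k),interpolation=cv2.INTER_CUBIC)
for q in("far_pad","caddy","panel_mid"):
    print(q,[(np.round(r["xy"],1),round(r["confidence"],2)) for r in models.tip_of(a,q)[:3]],[(np.round(r["xy"],1),round(r["confidence"],2)) for r in models.tip_of(b,q)[:3]])
I=cv2.GaussianBlur(a["color"],(0,0),.7).astype(np.float32);g=(I[...,0]-I[...,2])/(I.sum(2)+10)*100
print(g[182:236:3,200:240].round().astype(int))
I=cv2.GaussianBlur(b["color"],(0,0),.7).astype(np.float32);g=(I[...,0]-I[...,2])/(I.sum(2)+10)*100
print("top");print(g[156:186,246:300:3].round().astype(int).T)
E
```

```text
far_pad [(array([215.1, 239.6]), 0.8)] [(array([253.3, 167.8]), 0.98), (array([307.5, 199.7]), 0.72), (array([309.5, 200.9]), 0.37)]
caddy [(array([222., 229.]), 0.89)] [(array([270.4, 174.2]), 0.66)]
panel_mid [(array([224.7, 201.9]), 0.71), (array([281.8, 225.4]), 0.65), (array([403.9, 316.1]), 0.58)] [(array([177.2, 289.3]), 0.87), (array([271. , 215.4]), 0.63), (array([292.3, 166.8]), 0.6)]
[[ 7  7  7  6  6  6  7  7  7  7  7  7  7  6  6  7  6  6  7  7  7  6  7  7
   7  7  7  7  7  7  7  7  7  7  7  7  7  7  6  7]
 [ 7  7  7  7  6  6  7  6  7  7  7  6  7  7  7  6  7  7  7  7  6  7  7  7
   7  7  7  6  7  7  7  7  7  7  7  7  7  7  7  7]
 [ 7  6  6  7  6  6  7  7  7  7  7  6  7  8  9 11 13 13 13 13 13 13 13 13
  13 13 13 13 12 11  9  8  7  7  7  7  7  7  7  7]
 [ 7  7  7  6  6  6  6  7  7  7  7  8 12 18 24 26 26 26 26 25 25 25 25 25
  25 25 26 27 27 27 26 21 14  9  7  7  7  7  7  6]
 [ 6  6  7  7  6  6  7  7  7  7  7  9 15 22 25 25 25 23 18 13 10  9  9  9
   9 10 12 16 22 26 27 26 24 15  8  7  7  7  5  3]
 [ 6  7  7  7  7  7  7  7  7  7  7  8 13 21 25 24 25 25 25 25 24 24 23 24
  2
[... 2563 characters left out ...]
7 27 28 25 16
  11  9  8  7  6  5]
 [ 7  8  8  8 11 16 22 27 28 28 27 27 27 27 27 27 27 27 27 27 27 27 24 16
  11  9  8  7  6  5]
 [ 8  7  7  8 11 17 23 26 28 28 27 27 27 27 26 27 27 27 27 27 27 27 25 16
  10  9  8  7  6  6]
 [ 8  7  7  8 10 15 22 26 28 28 27 27 27 27 27 27 27 27 27 26 26 28 25 16
  11  9  8  7  6  5]
 [ 8  8  7  8 10 15 21 26 27 28 27 27 27 27 27 27 26 27 27 27 27 28 25 16
  11  9  8  7  6  4]
 [ 8  8  9 12 15 19 24 26 27 27 27 27 26 27 27 27 27 27 28 27 27 25 19 12
   8  7  5  2 -1 -3]
 [ 8  9 11 15 17 20 23 25 26 26 26 25 25 24 23 19 14  7  2 -2 -4 -5 -5 -5
  -5 -5 -5 -6 -6 -6]
 [ 8  9  9  8  9  8  5  1 -1 -2 -4 -4 -5 -5 -5 -5 -6 -6 -6 -6 -6 -6 -6 -6
  -6 -6 -7 -7 -6 -3]]
```

Emit:
step_arm(commands=[[[0,4.5,0,0,0,0,43],[0,4.5,0,0,0,0,52],[0,4.5,0,0,0,0,61],[0,1,0,0,0,0,63],[0,0,0,0,0,0,63],[0,0,0,0,0,0,63],[0,-4.5,0,0,0,0,52],[0,-4.5,0,0,0,0,43],[0,-4.5,0,0,0,0,30],[0,0,0,0,0,0,30],[0,0,0,0,0,0,30]]])

```text
time: 37.5
tool_pos: [0.4849, -0.1361, 0.204]
ee_rot: [-3.142, -0.0, -3.101]
wrist_force: [-2.8, -0.7, 2.0]
width: 0.0352
finger_force: 29.3
```

Emit:
step_arm(commands=[[[0,0,0,0,0,0,30],[0,0,0,0,0,0,30],[0,0,0,0,0,0,30]]])

```text
time: 37.88
tool_pos: [0.4849, -0.1361, 0.204]
ee_rot: [3.142, -0.0, -3.101]
wrist_force: [-4.5, -1.6, 4.1]
width: 0.035
finger_force: 29.3
```

Emit:
step_arm(commands=[[[0,0,0,0,0,0,30],[0,0,0,0,0,0,30],[0,0,0,0,0,0,30],[0,0,0,0,0,0,30]]])

```text
time: 38.38
tool_pos: [0.485, -0.136, 0.204]
ee_rot: [3.142, -0.0, -3.101]
wrist_force: [-5.1, -0.6, 5.0]
width: 0.035
finger_force: 29.4
```

```bash
python3 - <<'E'
from fit import *
np.set_printoptions(precision=4,suppress=True,linewidth=220)
a=eyes.snapshot("side");b=eyes.snapshot("top")
for q in("far_pad","caddy","panel_mid","jar_a","mug"):
    A=models.tip_of(a,q);B=models.tip_of(b,q)
    print(q,[(np.round(r["xy"],1),round(r["confidence"],2)) for r in A[:3]],[(p.round(4),round(g,4)) for u in A[:3] for y in B[:3] for p,g in [tri(a,u["xy"],b,y["xy"])] if g<.012])
I=cv2.GaussianBlur(a["color"],(0,0),.7).astype(np.float32);g=(I[...,0]-I[...,2])/(I.sum(2)+10)*100
print(g[188:212:2,204:242].round().astype(int))
I=b["color"].astype(int).sum(2)
for r in(156,160,162,164,168): print(r,I[r,238:254],I[r,284:302])
print(robot.get_obs()["width"])
E
```

```text
far_pad [(array([214.4, 242.3]), 0.56)] [(array([0.6089, 0.0544, 0.0078]), np.float64(0.0046))]
caddy [(array([219.9, 227.6]), 0.93)] [(array([ 0.598 , -0.0236, -0.0019]), np.float64(0.0085))]
panel_mid [(array([221.8, 201.9]), 0.85), (array([404.1, 318.7]), 0.76), (array([280. , 224.5]), 0.67)] [(array([ 0.6026, -0.0863,  0.0429]), np.float64(0.0049)), (array([0.1855, 0.3231, 0.004 ]), np.float64(0.0117)), (array([ 0.4397, -0.0132,  0.0145]), np.float64(0.0006))]
jar_a [(array([223.8, 164. ]), 0.89), (array([208.4, 177.9]), 0.68), (array([200.9, 169.8]), 0.48)] [(array([ 0.6225, -0.3785,  0.0095]), np.float64(0.0119))]
mug [(array([174.2, 316.4]), 0.96)] [(array([ 0.6576,  0.3073, -0.0043]), np.float64(0.0106))]
[[ 6  7  7  7  7  7  7  7  7  8 11 14 16 17 17 17 17 17 17 17 16 17 17 17 16 13 11  9  7  7  7  7  7  7  7  6  7  7]
 [ 6  6  7  7  7  7  7  7  9 14 21 25 25 26 26 26 25 25 25 26 26 26 26 26 25 25 22 18 12  9  7  7  7  7  6  7  7  7]
 [ 7  6  6  6  7  7  7  8 13 20 25 25 25 25 22 19 18 18 18 18 18 17 19 22 25 27 27 27 22 13  8  7  7  7  6  6  6  6]
 [ 7  7  7  7  6  7  7  8 
[... 1067 characters left out ...]
8  76  60 125 320 483 526 530] [501 504 515 517 518 518 508 508 509 520 524 535 533 473 356 213 156 190]
160 [533 521 512 502 507 483 372 208 101  77  88  69 171 306 382 384] [455 463 467 463 456 457 467 453 395 373 379 413 420 324 199 191 235 254]
162 [531 524 518 513 516 490 373 203  86  80  71  59 100 217 322 363] [296 303 304 305 305 308 307 308 300 337 343 314 262 200 222 257 266 268]
164 [512 514 519 523 525 487 375 197  99  88  78  73  95 216 322 365] [181 188 184 183 188 176 195 209 287 341 348 298 219 201 251 285 278 282]
168 [532 534 534 532 529 492 363 177  86  77  85  83 100 215 298 329] [257 265 254 257 257 254 251 268 314 336 312 260 247 273 277 273 274 266]
0.03534438972027003
```

```bash
cat > jf.py <<'E'
from fit import *
np.set_printoptions(precision=4,suppress=True)
from scipy.optimize import minimize
a=eyes.snapshot("side");b=eyes.snapshot("top");V=[]
for s,(x0,x1,y0,y1) in((a,(195,245,184,233)),(b,(240,300,150,190))):
    I=cv2.GaussianBlur(s["color"],(0,0),.6).astype(np.float32);g=(I[...,0]-I[...,2])/(I.sum(2)+10)*100
    m=np.clip((g-8)/16,0,1);V.append((s,m,(slice(y0,y1),slice(x0,x1))))
PU=[box(-30,30,-82,-70,0,66),box(-27,27,-82,-70,0,75),box(-20,20,-82,-70,0,80)]
def mk(dx,dy): return CAD[1:]+[CAD[0]]+[p+[dx,dy,0] for p in PU]
def fillin(s,p,dx,dy): return sil(s,mk(dx,dy),p)
def cost(v,sel):
    p=np.array([.597,-.008,0.0])+np.array(v[:3])*[.01,.01,.1];c=0
    for i in sel:
        s,m,w=V[i];r=fillin(s,p,v[3]*.01,min(v[4],0)*.01)
        c+=np.abs(r[w]-np.where(r[w]>.99,np.maximum(m[w],1),m[w])).sum()/600
    return c
for sel in([0],[1],[0,1]):
    S=np.vstack([np.zeros(5),np.eye(5)*[.6,.6,.5,.4,-.3]])
    r=minimize(cost,S[0],args=(sel,),method="Nelder-Mead",options=dict(initial_simplex=S,maxiter=400,xatol=.01,fatol=1e-4))
    print(sel,np.array([.597,-.008,0])+r.x[:3]*[.01,.01,.1],"panel dx,dy mm",r.x[3:]*10,r.fun)
E
python3 jf.py
```

```text
[0] [ 0.5997 -0.0163 -0.0147] panel dx,dy mm [-2.4052 -6.3725] 0.04611336439847946
[1] [ 0.602  -0.0093 -0.0272] panel dx,dy mm [ 1.3807 -2.0181] 0.06893042474985123
[0, 1] [ 0.601  -0.0119 -0.0482] panel dx,dy mm [ 0.5125 -2.2988] 0.16602249443531036
```

```bash
python3 -c "
from h import *
print(robot.get_obs()['width'],robot.get_obs()['time']);print(robot.close_job())"
```

```text
0.03477828818681602 39.075
the job is handed in; nothing more can be done
None
```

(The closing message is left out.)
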